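# Tip a batch of nuts into the kit tray

## Task

Put every one of the steel hexagon nuts from the bench into the tipping pan, slide the grey tray along the bench by its handle, in under the low chute until it is home against the back stop, and lower the hold-down lever so that its rubber foot rests on the tray's rim. Then swing the pan's lever all the way over so that all the nuts fall through the chute into the tray, and swing the pan back level, keeping the tray home and the hold-down lowered until then. Last, raise the hold-down lever fully again and draw the tray with the nuts straight out until no part of its box is under the deck, leaving the other things on the bench where they are.

Things in the scene. Friction and masses are not known exactly. Their poses are not given: they have to be found in the camera images.
- stand: Fixed grey tipping stand. Origin on the bench, centre of the tray bay under the chute. z up, +y = direction in which the tray slides in, +x = towards pan and posts; turned about z from start to start. All 'in the stand' positions here are in these axes. Two posts 12 mm thick at y -85 and +85 lean from x 110 mm at the bench to the pan's pivot at x 45, height 165 mm.
- chute (a point): Centre of the chute's lower mouth, 56 mm above the bench (the low overhang). Upright rectangular duct, inside x -52 to +52, y -62 to +62 mm in the stand, walls 5 mm; front (-x) and side walls reach up to 140 mm, rear wall to 105 mm.
- deck_edge (a point): Middle of the deck's edge on the side where the tray enters: y -79, height 56 mm in the stand. The deck is a flat rim at 56 to 62 mm height round the chute, from y -79 to +79.
- bay (a point): Foot of the back stop's inner face, at x 0, y +77 mm in the stand (stop 20 mm high); the tray's +y wall touches it at home. Aluminium guide rails 12 mm high, inner faces at x -73 and +73, from y -45 to +80, flared outward from y -43 to -70.
- tip_pan (a joint): Turn of the pan about its pivot (rad): 0 = level, on its stop, for loading; 2.0 = tipped fully over towards the chute (the stand's -x), on its stop. It is stiff (about 0.25 N m, some 3 to 5 N at the handle) and stays where it is left. The nuts slide out late in the swing; all are out by about 1.95.
- pan_floor (a point): Centre of the pan's inner floor; pan level: at x 90, y 0, height 145 mm in the stand, axes as the stand's; turns with the pan. Aluminium pan, inside 110 mm in x by 110 mm in y at the floor, 50 mm deep, open above (rim 195 mm above the bench), front wall flared towards the chute as a pouring lip.
- pan_handle (a point): Mid-grip of the pan lever's handle: round black bar 16 mm thick along the stand's y, from y 107 to 173 (this point y 145 mm), its arm (at y 107) holding it 100 mm from the pivot axis. Pan level: at x 116, height 236 mm in the stand (arm leaning 45 deg back, to +x, from upright); as the joint grows it swings up and over towards -x, to x -49, height 200 mm.
- pan_pivot (a point): Point on the pan's pivot axis (which lies along the stand's y) at the same y as pan_handle: x 45, y 145, height 165 mm in the stand.
- hold_down (a joint): Turn of the hold-down lever (rad): 0 = fully raised, on its stop; grows as it is lowered; about 0.98 to 1.0 with its rubber foot on the rim of the tray that is home (stop at 1.06 without tray). Stiff hinge (about 0.15 N m, 1 N at the grip), stays where it is left.
- hold_down_grip (a point): Centre of the grip at the hold-down's free end: black block 14 mm thick (stand's x), 28 mm along the lever, 26 mm across, 164 mm from its pivot. It moves in an upright plane along the stand's y at x -69 mm: raised at y -57, height 229 mm; lowered at y -118, height 84 mm. The lever is a 10 mm rod along the chute's front; its foot is 55 mm from the pivot.
- hold_down_pivot (a point): The hold-down lever's pivot, on the chute's front: x -69, y 45, height 100 mm in the stand; its axis lies along the stand's x.
- tray: Loose grey open tray, outside 136 (x) by 150 (y) by 45 mm high, walls and floor 5 mm, 0.45 kg; origin at the centre of its underside. A flat stem on its -y wall carries an upright black grip at y -140 mm: 16 mm thick in x, 26 mm in y, from 12 to 60 mm high. At home its origin and axes agree with the stand's (2 mm in y, 5 mm in x). It starts outside the bay on the stand's -y side.
- nut0: Steel hexagon coupling nut: 22 mm across flats, 25 mm across corners, 22 mm tall, 0.05 kg. Origin at the centre of one end face, z along its axis; corners lie at 0, 60, 120.. deg from its x axis, so flats face 30, 90, 150.. deg. It starts upright on the bench on the robot's left. Two to four of nut0 to nut3 are present.
- nut1: Steel hexagon coupling nut: 22 mm across flats, 25 mm across corners, 22 mm tall, 0.05 kg. Origin at the centre of one end face, z along its axis; corners lie at 0, 60, 120.. deg from its x axis, so flats face 30, 90, 150.. deg. It starts upright on the bench on the robot's left. Two to four of nut0 to nut3 are present.
- nut2: Steel hexagon coupling nut: 22 mm across flats, 25 mm across corners, 22 mm tall, 0.05 kg. Origin at the centre of one end face, z along its axis; corners lie at 0, 60, 120.. deg from its x axis, so flats face 30, 90, 150.. deg. It starts upright on the bench on the robot's left. Two to four of nut0 to nut3 are present.
- nut3: Steel hexagon coupling nut: 22 mm across flats, 25 mm across corners, 22 mm tall, 0.05 kg. Origin at the centre of one end face, z along its axis; corners lie at 0, 60, 120.. deg from its x axis, so flats face 30, 90, 150.. deg. It starts upright on the bench on the robot's left. Two to four of nut0 to nut3 are present.
- screw_box: Carton of fixings, 60x100x45 mm, bystander, stays where it is.
- tape_measure: Tape measure, 68x80x38 mm, bystander, stays where it is.

How it is judged:
By the outcome, as a careful person would: the job done as asked, in the order asked, and still so for the second after the job is handed in, with the robot touching nothing.
Of nut0, nut1, nut2, nut3 only 2 to 4 are there at a start; the rules pass over those that are not, and their reading is None.
At some moment in a run one of nut0, nut1, nut2, nut3 may be knocked a few centimetres aside while the robot is not near it.
Once in a run the grip may slacken for a moment while it holds something.
It also fails if it takes over 210 s, if anything falls off the work surface, if the arm or the gripper's body presses on something with over 40 N, if the wrist force passes 120 N, or if a joint passes its speed limit or range.

## Robot

A 7-joint arm with a two-finger parallel gripper is mounted at the origin on a cart in front of the work surface, level with it; the furniture and walls round the work are solid. World frame = base frame: x ahead of the robot, y to its left, z up, the work surface at z = 0. Lengths are in m, angles in rad, forces in N, time in s.
With the tool pointing down it reaches from about 0.4 to 0.875 m from the base axis. Payload 19.3 kg.
Tool frame: the origin (TCP) lies midway between the tips of the shut fingers; the grasp point (between the pads) lies 19 mm behind it (bot.pinch_z is the distance from the TCP to the grasp point, in m); z points along the fingers, y is the direction in which the jaws open and shut (so a half turn about z gives the same grasp; the last joint's range is limited). The gripper opens to 85 mm and grips with 20 to 120 N. Pads are 22 mm wide; open, the fingers measure 114 mm over their backs; the gripper's body (76 mm by 85 mm) begins 54 mm behind the grasp point. The pads swing forward as they close: fully open they stand 13 mm farther back than shut.
Start: joints at [-1.188, 0.521, -0.036, 1.599, 0.021, 1.021, -0.113], TCP at [0.273, 0.562, 0.231] pointing down, gripper open.
Joint ranges: [-2.91, 2.91], [-0.3, 2.13], [-1.5, 1.42], [0.17, 2.43], [-1.26, 4.41], [0.16, 1.93], [-2.52, 2.52]. Speed limits (rad/s): [1.89, 1.89, 2.39, 2.39, 3.01, 3.01, 3.01].

## Interface

Orientations are given as [roll, pitch, yaw] about the fixed x, y, z axes, in that order (R = Rz(yaw) Ry(pitch) Rx(roll)).
In Python, from workcell import bot gives the robot as it stands. The module is installed in compiled form; this text tells all that it offers.
- The arm moves only by the tool move_arm, never from a script. Its argument "moves" is text: rows parted by semicolons, each of 4 numbers parted by spaces: the shift along the tool's x, y, z in mm, then the turn about the tool's z in rad. In form: dx dy dz yaw; .... A call has exactly 10 rows; each row is the pose to reach, as a shift and turn from the pose commanded when the call began, along the tool's axes at that moment; what a row does not reach only later rows make up. A row lasts 1/12 s, in which the tool goes at most 41.7 mm and 7.16 degrees, less where a joint would pass 70% of its speed; a pose out of reach is approached as far as the arm can. A call with a gripper value outside its range is refused whole. "grip" is the opening, from 0 (shut) to 1 (fully open), set as the call begins (left out, the last holds). The fingers move at their own pace and stop on an object; "grip_force" is the grip in N (left out, the last holds). Time passes only in rows, so rows that repeat a pose let the fingers close, or fill a call up. It gives the time, the measured TCP pose, the force and the opening at its end, in the units of the state.
- bot.observe(): the state, without advancing time (a new reading comes with each control period).
- bot.grab_frame(name): name is "scene" or "top" or "wrist"; returns a dict with "frame" (384x512x3 uint8, red, green, blue), "z_map" (384x512 float32, m along the optical axis (not along the pixel's ray), 0 where there is no reading), "K" (3x3 intrinsics, pixels), "eye" and "attitude" of the camera in the world. Camera axes: x right, y up, looking along -z (the intrinsics and any distortion apply to the point x, -y, -z); pixel columns grow to the right and rows downward; lengths in m; the calibration is good to about 2 mm. A picture is of the moment at which its call begins.
- bot.job_done(): hands the job in, once; it reports no verdict.
Trained networks look in a picture, given as the dict that the camera call returned (one of the last four; its "shot" number tells which), for a name from the list of things; names that differ only in an ending like _2 or _b are one class to them, and where a whole thing is asked for, a point or a joint stands for the part that bears it (a point fixed in the world has none). Each returns a list of dicts, best first, with "conf" (0 to 1); they miss things now and then, are a little off and sometimes report something else, mostly with a low value. They report only what shows in the picture. A call takes as long as a camera call.
- bot.search_frame(picture, label): "at" ([column, row] in pixels, amid what is visible of it).
- bot.pinpoint(picture, label): "at" ([column, row] in pixels: a listed point, or the origin of a listed thing).
The state is a dict: "clock": time; "qpos": joint angles; "qd": joint speeds; "joint_efforts": joint torques, N m; "position": TCP position; "tool_rot": TCP orientation; "force": force on the tool from outside, world axes, zero at the start; "moment": the same for the moment, N m; "grip_width": finger opening in m.
Only numpy, scipy, OpenCV 4.12 (cv2) and the standard library are available. Lean on these libraries where they do the work, as an engineer would, in place of code of your own. Each camera call takes 0.05 s, during which the arm holds its last target. There are 200 camera calls.

## Working session

There is one attempt and no reset: what is moved stays moved. The work goes in short steps, Python scripts to look and compute and a tool call to move; the robot and the scene stay as the last step left them, time stands still between calls to the robot, and variables do not carry over. Pictures are saved under pics/ and viewed, about 12 in all and at most 16, crops included, and the job is handed in when it is done.

Besides the shell and the picture viewer there is one more tool, called after "Call:" in YAML: its name, and indented under it one key for each argument. move_arm: Moves the arm, as the interface text tells. Its arguments: {"type":"object","properties":{"moves":{"type":"string"},"grip":{"type":"number"},"grip_force":{"type":"number"}},"required":["moves"]}

```bash
mkdir -p pics; cat > h.py <<'E'
import numpy as np, cv2
from workcell import bot
from scipy.spatial.transform import Rotation as Ro
def att(f):
    a=np.array(f["attitude"],float)
    return a if a.shape==(3,3) else Ro.from_euler("xyz",a).as_matrix()
def w(f,px,d=None):
    c,r=px; K=f["K"]
    if d is None:
        z=f["z_map"][max(0,int(r)-1):int(r)+2,max(0,int(c)-1):int(c)+2]; z=z[z>0]; d=np.median(z) if z.size else np.nan
    p=np.array([(c-K[0,2])/K[0,0]*d,-(r-K[1,2])/K[1,1]*d,-d])
    return att(f)@p+np.array(f["eye"])
def atz(f,px,z):
    e=np.array(f["eye"]);p=w(f,px,1.0);v=p-e
    return e+v*(z-e[2])/v[2]
def proj(f,P):
    p=att(f).T@(np.asarray(P,float)-np.array(f["eye"])); K=f["K"]
    return np.array([K[0,0]*p[0]/-p[2]+K[0,2],K[1,1]*p[1]/p[2]*1.0+K[1,2]]) if False else np.array([K[0,0]*p[0]/-p[2]+K[0,2],K[1,2]-K[1,1]*p[1]/-p[2]])
def save(f,n): cv2.imwrite("pics/"+n+".png",f["frame"][:,:,::-1])
E
python3 - <<'E'
from h import *
s=bot.observe();print({k:np.round(v,3) for k,v in s.items()},bot.pinch_z)
ims=[]
for n in["top","scene"]:
    f=bot.grab_frame(n);print(n,f["eye"],f["attitude"],f["K"],[k for k in f]);ims.append(f["frame"])
    for l in["chute","deck_edge","bay","pan_floor","pan_handle","pan_pivot","hold_down_grip","hold_down_pivot","tray","nut0","screw_box","tape_measure","stand"]:
        for d in bot.pinpoint(f,l)[:6]:
            if d["conf"]>.3: print(l,np.round(d["at"]),round(d["conf"],2),np.round(w(f,d["at"]),3))
cv2.imwrite("pics/a.png",ims[0][:,:,::-1]);cv2.imwrite("pics/b.png",ims[1][:,:,::-1])
E
```

```text
{'clock': np.float64(0.0), 'qpos': array([-1.188,  0.522, -0.036,  1.6  ,  0.021,  1.021, -0.113]), 'qd': array([-0.001,  0.   , -0.001,  0.   ,  0.   ,  0.   , -0.   ]), 'joint_efforts': array([-2.0000e-03, -9.2709e+01,  1.9790e+00, -3.6994e+01,  1.8000e-02,
        8.0000e-03, -0.0000e+00]), 'position': array([0.273, 0.562, 0.231]), 'tool_rot': array([-3.14 ,  0.   ,  2.689]), 'force': array([-0.135,  0.176,  0.94 ]), 'moment': array([ 0.032, -0.051,  0.023]), 'grip_width': np.float64(0.086)} 0.0187
top [0.34556909 0.07262596 1.19693166] [ 0.21125511 -0.00402096 -1.57471277] [[384.73376144   0.         258.48375618]
 [  0.         384.73376144 185.36258242]
 [  0.           0.           1.        ]] ['frame', 'z_map', 'K', 'eye', 'attitude', 'shot']
chute [209. 159.] 0.54 [0.68  0.222 0.029]
deck_edge [312. 200.] 0.77 [ 0.556 -0.104  0.   ]
bay [256. 197.] 0.92 [ 0.564  0.076 -0.001]
pan_floor [288. 160.] 0.7 [ 0.643 -0.017  0.144]
pan_handle [238. 140.] 0.64 [0.671 0.122 0.242]
pan_handle [153. 194.] 0.55 [0.574 0.399 0.002]
pan_pivot [238. 173.] 0.87 [0.643 0.132 0.001]
hold_down
[... 949 characters left out ...]
.001 0.003]
hold_down_grip [310. 174.] 0.56 [ 0.469 -0.06   0.231]
hold_down_grip [194. 255.] 0.54 [0.575 0.318 0.001]
hold_down_pivot [283. 217.] 0.7 [0.474 0.042 0.102]
hold_down_pivot [262. 236.] 0.63 [0.541 0.074 0.004]
hold_down_pivot [306. 194.] 0.58 [ 0.502 -0.077  0.14 ]
hold_down_pivot [281. 218.] 0.4 [0.479 0.047 0.098]
tray [326. 219.] 0.6 [ 0.505 -0.19   0.006]
nut0 [172. 262.] 0.57 [0.56  0.402 0.015]
nut0 [195. 251.] 0.55 [0.579 0.311 0.012]
nut0 [299. 208.] 0.32 [ 0.475 -0.027  0.113]
screw_box [305. 195.] 0.79 [ 0.503 -0.075  0.138]
tape_measure [198. 232.] 0.89 [0.66  0.255 0.023]
tape_measure [258. 237.] 0.36 [0.549 0.083 0.001]
stand [277. 229.] 0.67 [ 0.552 -0.001  0.001]
```

```bash
python3 - <<'E'
import cv2
a=cv2.imread("pics/a.png");b=cv2.imread("pics/b.png")
cv2.imwrite("pics/a2.png",cv2.resize(a[110:260,110:410],(800,400),interpolation=cv2.INTER_CUBIC))
cv2.imwrite("pics/b2.png",cv2.resize(b[130:300,120:390],(800,504),interpolation=cv2.INTER_CUBIC))
E
```

```text
(no output)
```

View pics/a2.png

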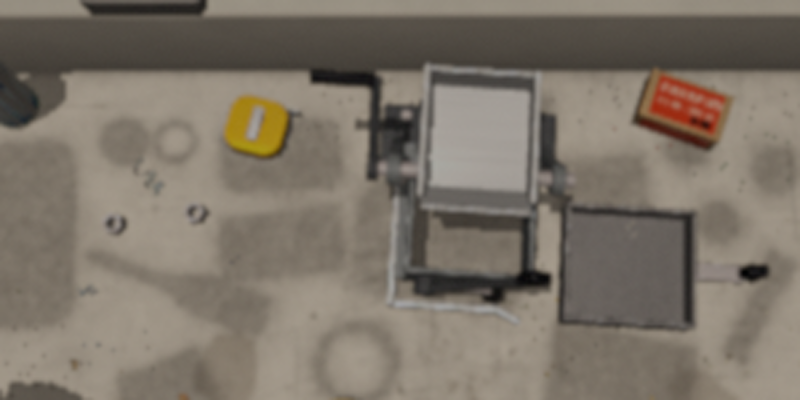

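View pics/b2.png

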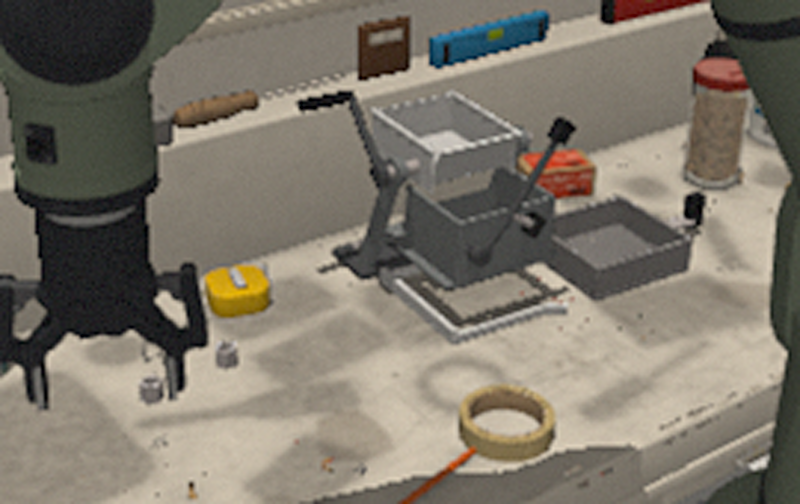

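The top view shows two nuts at crop (116,224) and (197,214), the stand in the middle, and the tray on the right with its handle at (755,272). The scene view agrees: two nuts, the pan level, and the hold-down raised. Next I'll fit the stand pose.

```bash
cat >> h.py <<'E'
from scipy.optimize import least_squares
M={"chute":(0,0,56),"deck_edge":(0,-79,56),"bay":(0,77,0),"pan_floor":(90,0,145),"pan_handle":(116,145,236),"pan_pivot":(45,145,165),"hold_down_grip":(-69,-57,229),"hold_down_pivot":(-69,45,100),"stand":(0,0,0)}
def S(p,q):  # stand mm -> world m
    c,s=np.cos(p[2]),np.sin(p[2]); q=np.asarray(q,float)/1000
    return np.array([p[0]+c*q[0]-s*q[1],p[1]+s*q[0]+c*q[1],q[2]])
def mv(tgt,yaw=None):
    s=bot.observe();P=np.array(s["position"]);R=Ro.from_euler("xyz",s["tool_rot"]).as_matrix()
    d=R.T@(np.array(tgt)-P)*1000
    t=0
    if yaw is not None:
        t=(s["tool_rot"][2]-yaw+np.pi/2)%np.pi-np.pi/2  # tool z is down
    return np.round(d,1),round(t,3)
E
python3 - <<'E'
from h import *
obs=[]
for n in["top","scene"]:
    f=bot.grab_frame(n)
    for l in M:
        for d in bot.pinpoint(f,l)[:3]:
            if d["conf"]>.3: obs.append((f,l,np.array(d["at"])))
g=lambda p:np.concatenate([proj(f,S(p,M[l]))-a for f,l,a in obs])
best=min((least_squares(g,[.55,0,y],loss="cauchy",f_scale=2) for y in(-.3,0,.3)),key=lambda r:r.cost)
print(best.x)
for (f,l,a),r in zip(obs,g(best.x).reshape(-1,2)): print(l,np.round(a),np.round(r,1))
# depth-based refine points
f=bot.grab_frame("top")
for n,px in {"trayH":(110+755/2.667,110+272/2.667),"nutA":(110+116/2.667,110+224/2.667),"nutB":(110+197/2.667,110+214/2.667)}.items(): print(n,px,w(f,px),atz(f,px,.06 if n=="trayH" else .022))
# tray corners at rim z .045
c=[atz(f,(110+a/2.667,110+b/2.667),.045) for a,b in[(563,208),(692,213),(690,328),(560,322)]]
print(np.round(c,3),np.mean(c,0))
H,W=f["z_map"].shape
uu,vv=np.meshgrid(np.arange(W),np.arange(H));d=f["z_map"];K=f["K"]
P=np.stack([(uu-K[0,2])/K[0,0]*d,-(vv-K[1,2])/K[1,1]*d,-d],-1)@att(f).T+np.array(f["eye"])
np.save("top.npy",P)
p=best.x
m=lambda lo,hi,x0,x1,y0,y1:(P[...,2]>lo)&(P[...,2]<hi)&(P[...,0]>x0)&(P[...,0]<x1)&(P[...,1]>y0)&(P[...,1]<y1)
k=m(.185,.205,.5,.8,-.15,.15);q=P[k][:,:2].astype(np.float32);print("panrim",len(q),cv2.minAreaRect(q),S(p,(85,0,195)))
k=m(.035,.055,.4,.65,-.3,-.09);q=P[k][:,:2].astype(np.float32);print("tray",len(q),cv2.minAreaRect(q))
k=m(.225,.255,.6,.8,.08,.2);q=P[k][:,:2];print("handle",len(q),q.mean(0),cv2.minAreaRect(q.astype(np.float32)),S(p,M["pan_handle"]))
k=m(.21,.25,.4,.55,-.12,0);q=P[k][:,:2];print("hold",len(q),q.mean(0),S(p,M["hold_down_grip"]))
k=m(.013,.03,.3,.75,.2,.7);n,L,st,ce=cv2.connectedComponentsWithStats(k.astype(np.uint8))
for i in range(1,n): print("blob",st[i],P[L==i].mean(0))
E
```

```text
[ 0.54924365 -0.01163754 -0.06730145]
deck_edge [312. 200.] [-1.1 -0.2]
bay [255. 196.] [4.4 4.2]
pan_handle [236. 140.] [ 0.4 -0.2]
pan_pivot [237. 172.] [-1.6  0.2]
pan_pivot [185. 192.] [ 51.  -19.8]
hold_down_grip [315. 217.] [-4. -2.]
hold_down_pivot [271. 218.] [-2.   0.2]
stand [282. 197.] [1.9 4.4]
chute [281. 216.] [ 0.1 -1.2]
deck_edge [296. 212.] [ 3.2 -2.5]
deck_edge [230. 166.] [69. 44.]
bay [260. 235.] [ 1.4 -0.6]
pan_floor [267. 181.] [0.7 1.7]
pan_handle [231. 162.] [-3.3  2.3]
pan_pivot [242. 192.] [-3.1 -0.4]
pan_pivot [282. 215.] [-43.6 -23.9]
hold_down_grip [310. 175.] [ 0.1 -1. ]
hold_down_pivot [282. 216.] [ 0.  -0.2]
stand [277. 230.] [ 2.9 -0.9]
trayH (393.08961379827525, 211.9872515935508) [ 0.50747166 -0.33537484  0.05623111] [ 0.50693673 -0.33402679  0.06      ]
nutA (153.49456317960255, 193.98950131233596) [0.57443789 0.3977181  0.0047239 ] [0.57112138 0.39300724 0.022     ]
nutB (183.8657667791526, 190.23997000374953) [ 0.58730296  0.3036115  -0.00078417] [0.58270445 0.29921746 0.022     ]
[[ 0.584 -0.125  0.045]
 [ 0.577 -0.272  0.045]
 [ 0.446 -0.262  0
[... 1132 characters left out ...]
008    0.01503349]
blob [170 178   2   2   2] [0.62223279 0.34427982 0.0139351 ]
blob [169 180   1   1   1] [0.61733691 0.3487313  0.01418271]
blob [168 182   1   2   2] [0.60933858 0.35157794 0.01390683]
blob [179 186   8   8  33] [0.58661391 0.30443991 0.02083349]
blob [148 190   8   8  39] [0.57363758 0.39906626 0.01983392]
blob [136 245   2   1   2] [0.41490136 0.43799996 0.01524218]
blob [ 74 256  40  29 780] [0.33526291 0.55682604 0.02376294]
blob [178 259   2   2   3] [0.37067906 0.30940527 0.0149362 ]
blob [123 274   1   1   1] [0.3291999  0.47347775 0.01366797]
blob [121 279   1   1   1] [0.31465511 0.47865101 0.01300714]
blob [122 281   1   1   1] [0.30888738 0.47474965 0.01450786]
```

```bash
python3 - <<'E'
from h import *
print(mv((0.54,0.35,0.25)),mv((0.54,0.35,.25),np.pi))
E
```

```text
(array([-332.5,  -74. ,  -18.7]), 0) (array([-332.5,  -74. ,  -18.7]), np.float64(-0.453))
```

Call:
move_arm:
  moves: "-37 -8 -2 0; -74 -16 -4 0; -111 -25 -6 0; -148 -33 -8 0; -185 -41 -10 0; -222 -49 -13 0; -259 -57 -15 0; -296 -66 -17 0; -332 -74 -19 0; -332 -74 -19 0"
  grip: 1

```text
clock: 3.28
position: [0.5455, 0.3436, 0.2506]
tool_rot: [-3.141, 0.004, 2.68]
force: [0.6, -0.5, 0.9]
grip_width: 0.0858
```

```bash
python3 - <<'E'
from h import *
s=bot.observe();print(s["clock"],np.round(s["position"],4),np.round(s["tool_rot"],3),np.round(s["qpos"],2))
f=bot.grab_frame("wrist");print(f["eye"],f["attitude"])
for d in bot.pinpoint(f,"nut0")+bot.search_frame(f,"nut0"): print(np.round(d["at"]),round(d["conf"],2),np.round(w(f,d["at"]),4),np.round(atz(f,d["at"],.0),4))
g=bot.grab_frame("top")
for d in bot.pinpoint(g,"nut0"): print(np.round(d["at"]),round(d["conf"],2),np.round(w(g,d["at"]),4))
cv2.imwrite("pics/c.png",np.hstack([cv2.resize(f["frame"],(400,300)),cv2.resize(g["frame"],(400,300))])[:,:,::-1])
E
```

```text
3.2833 [0.5455 0.3436 0.2506] [-3.141  0.004  2.68 ] [-0.67  0.54  0.03  1.53 -0.01  1.08  0.46]
[0.47376627 0.37832497 0.39094254] [-0.31421313  0.00163522  1.11017671]
[243. 194.] 0.64 [0.5741 0.3079 0.0204] [0.5796 0.3041 0.    ]
[303. 160.] 0.62 [ 0.5736  0.3974 -0.0016] [0.5732 0.3974 0.    ]
[246. 199.] 0.78 [ 0.5877  0.3035 -0.0013] [0.5873 0.3037 0.    ]
[306. 156.] 0.76 [0.5647 0.4013 0.0184] [0.5692 0.4024 0.    ]
[185. 192.] 0.54 [0.5782 0.2972 0.0163]
```

View pics/c.png

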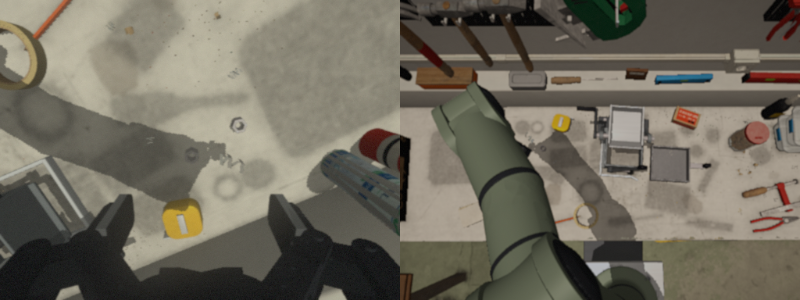

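```bash
cat >> h.py <<'E'
def cloud(f):
    H,W=f["z_map"].shape
    uu,vv=np.meshgrid(np.arange(W),np.arange(H));d=f["z_map"];K=f["K"]
    return np.stack([(uu-K[0,2])/K[0,0]*d,-(vv-K[1,2])/K[1,1]*d,-d],-1)@att(f).T+np.array(f["eye"])
def nuts(f,box=(.4,.7,.15,.6)):
    P=cloud(f);x0,x1,y0,y1=box
    k=(P[...,2]>.008)&(P[...,2]<.028)&(P[...,0]>x0)&(P[...,0]<x1)&(P[...,1]>y0)&(P[...,1]<y1)&(f["z_map"]>0)
    n,L,st,ce=cv2.connectedComponentsWithStats(k.astype(np.uint8))
    for i in range(1,n):
        if st[i][4]<25: continue
        q=P[L==i]; t=q[q[:,2]>.018]
        if len(t)<10: continue
        print("blob px",st[i],"rect",np.round(cv2.minAreaRect(t[:,:2].astype(np.float32))[0],4),np.round(np.ptp(t,axis=0),3),"z",np.round(np.median(t[:,2]),4))
        # hex angle: maximise fit of radius
        c=np.array(cv2.minAreaRect(t[:,:2].astype(np.float32))[0]);v=t[:,:2]-c
        best=min((max(np.abs(v@[np.cos(a+j*np.pi/3),np.sin(a+j*np.pi/3)]).max() for j in range(3)),a) for a in np.arange(0,np.pi/3,.03))
        print("  flat dir",np.round(best,4))
E
python3 - <<'E'
from h import *
s=bot.observe();print(s["clock"],np.round(s["position"],4))
f=bot.grab_frame("wrist");nuts(f)
s=bot.observe();print(s["clock"],np.round(s["position"],4))
cv2.imwrite("pics/d.png",cv2.resize(f["frame"][130:225,215:345],(780,570),interpolation=cv2.INTER_CUBIC)[:,:,::-1])
print(mv((.574,.399,.12)))
E
```

```text
3.5333 [0.5387 0.3512 0.2502]
blob px [292 159  21  20 219] rect [0.5701 0.399 ] [0.023 0.023 0.005] z 0.0199
  flat dir [0.0114 0.81  ]
blob px [458 178  26  23 272] rect [0.6885 0.5848] [0.019 0.026 0.01 ] z 0.0227
  flat dir [0.0151 0.6   ]
blob px [233 197  17  20 220] rect [0.5831 0.3048] [0.022 0.024 0.004] z 0.02
  flat dir [0.0114 0.18  ]
blob px [410 202  39  20 262] rect [0.6943 0.5283] [0.011 0.043 0.01 ] z 0.0231
  flat dir [0.0211 0.03  ]
blob px [203 263  51  44 920] rect [0.6748 0.2338] [0.05  0.075 0.01 ] z 0.0273
  flat dir [0.0381 0.54  ]
3.5833 [0.5387 0.3512 0.2503]
(array([-11. ,  58.4, 130.3]), 0)
```

View pics/d.png

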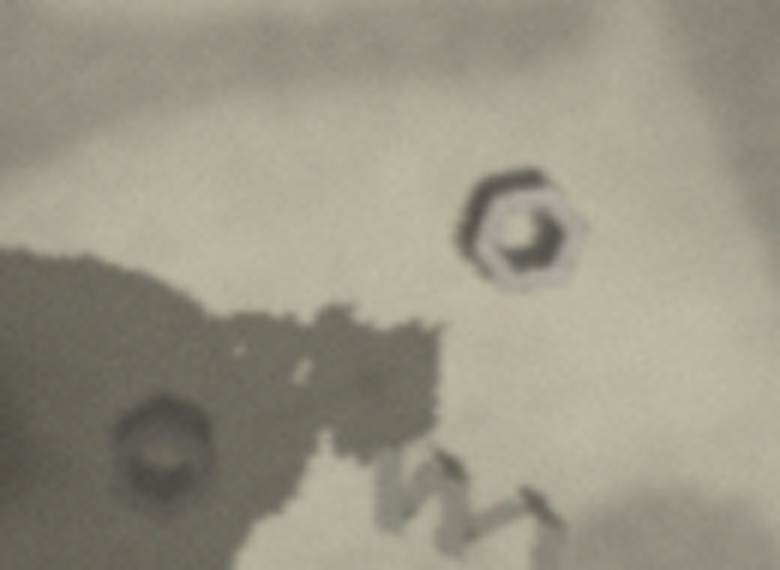

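Nut A is at crop (520,230) and nut B, in shadow, at (163,455). Both stand upright. I'll go for A first, with the jaws turned onto its flats.

Call:
move_arm:
  moves: "-3 19 43 0.1; -6 38 86 0.2; -9 57 130 0.3; -9 57 150 0.3; -9 57 180 0.3; -9 57 180 0.3; -9 57 180 0.3; -9 57 180 0.3; -9 57 180 0.3; -9 57 180 0.3"

```text
clock: 4.42
position: [0.5734, 0.3981, 0.0727]
tool_rot: [3.139, 0.0, 2.389]
force: [0.1, 0.2, -0.6]
grip_width: 0.0854
```

```bash
python3 - <<'E'
from h import *
s=bot.observe();print(s["clock"],np.round(s["position"],4),s["tool_rot"])
f=bot.grab_frame("wrist");nuts(f,(.45,.65,.2,.5));save(f,"e")
print(mv((.572,.399,.004)))
E
```

```text
4.4167 [0.5734 0.3981 0.0727] [3.13852414e+00 3.89576469e-04 2.38872624e+00]
blob px [242 191  32  38 776] rect [0.5709 0.3995] [0.024 0.024 0.004] z 0.02
  flat dir [0.0114 0.78  ]
blob px [165 280  34  35 795] rect [0.5839 0.3056] [0.023 0.025 0.003] z 0.0199
  flat dir [0.0116 0.06  ]
(array([ 1.7, -0.3, 68.3]), 0)
```

Call:
move_arm:
  moves: "2 0 25 0; 2 0 50 0; 2 0 66 0; 2 0 66 0; 2 0 66 0; 2 0 66 0; 2 0 66 0; 2 0 66 0; 2 0 66 0; 2 0 66 0"

```text
clock: 5.3
position: [0.5714, 0.399, 0.0049]
tool_rot: [3.141, 0.0, 2.389]
force: [0.1, -0.4, -0.1]
grip_width: 0.0853
```

Call:
move_arm:
  moves: "0 0 0 0; 0 0 0 0; 0 0 0 0; 0 0 0 0; 0 0 0 0; 0 0 0 0; 0 0 0 0; 0 0 0 0; 0 0 -20 0; 0 0 -50 0"
  grip: 0
  grip_force: 60

```text
clock: 6.13
position: [0.5695, 0.3978, 0.052]
tool_rot: [-3.137, -0.001, 2.389]
force: [0.6, 0.9, -0.1]
grip_width: 0.0208
```

```bash
python3 - <<'E'
from h import *
s=bot.observe();print(s["clock"],np.round(s["position"],4),s["tool_rot"],s["grip_width"],s["force"])
p=[.5492,-.0116,-.0673];print(S(p,(90,0,145)))
print(mv((.572,.399,.30)),mv(S(p,(90,0,320))),mv(S(p,(90,0,235))))
E
```

```text
6.1333 [0.5695 0.3978 0.052 ] [-3.13655528e+00 -7.95884433e-04  2.38892128e+00] 0.02076312895561909 [ 0.59589168  0.85150727 -0.08491153]
[ 0.63899626 -0.01765243  0.145     ]
(array([  -0.8,    1.3, -248.1]), 0) (array([-334.5, -257.1, -267. ]), 0) (array([-334.5, -256.7, -182. ]), 0)
```

Call:
move_arm:
  moves: "0 0 -40 0; 0 0 -80 0; 0 0 -120 0; 0 0 -160 0; 0 0 -200 0; -20 -15 -230 0; -52 -39 -248 0; -84 -63 -248 0; -116 -87 -248 0; -148 -111 -248 0"

```text
clock: 6.97
position: [0.6032, 0.2148, 0.3026]
tool_rot: [3.141, 0.0, 2.389]
force: [1.4, -0.8, -0.1]
grip_width: 0.0204
```

Call:
move_arm:
  moves: "-32 -24 0 0; -64 -48 0 0; -96 -72 0 0; -128 -96 0 0; -160 -120 0 0; -174 -131 0 0; -174 -131 0 0; -174 -131 0 0; -174 -131 0 0; -174 -131 0 0"

```text
clock: 7.8
position: [0.6406, 0.0036, 0.3022]
tool_rot: [3.141, -0.001, 2.391]
force: [-0.6, -0.3, -1.0]
grip_width: 0.0212
```

```bash
python3 - <<'E'
from h import *
s=bot.observe();print(s["clock"],np.round(s["position"],4),s["tool_rot"],s["grip_width"],s["force"])
p=[.5492,-.0116,-.0673]
f=bot.grab_frame("wrist");save(f,"g")
for l in["pan_floor","tip_pan"]:
    for d in bot.pinpoint(f,l)[:3]: print(l,d["at"],d["conf"],atz(f,d["at"],.145),S(p,(90,0,145)))
P=cloud(f);k=(P[...,2]>.188)&(P[...,2]<.2)&(P[...,0]>.5)&(P[...,0]<.75)&(abs(P[...,1])<.12);q=P[k][:,:2].astype(np.float32);print(len(q),cv2.minAreaRect(q))
print(mv(S(p,(90,20,168))))
E
```

```text
7.8 [0.6406 0.0036 0.3022] [ 3.14139057e+00 -5.05017914e-04  2.39051400e+00] 0.02123961300391082 [-0.62565157 -0.25189303 -1.01198051]
pan_floor [243.1, 187.6] 0.63 [ 0.63737486 -0.01494852  0.145     ] [ 0.63899626 -0.01765243  0.145     ]
pan_floor [180.4, 39.8] 0.6 [0.49829653 0.04006078 0.145     ] [ 0.63899626 -0.01765243  0.145     ]Traceback (most recent call last):
  File "<stdin>", line 6, in <module>
ValueError: it knows: bay, chute, deck_edge, hold_down_grip, hold_down_pivot, nut, pan_floor, pan_handle, pan_pivot, screw_box, stand, tape_measure, tray
```

View pics/g.png

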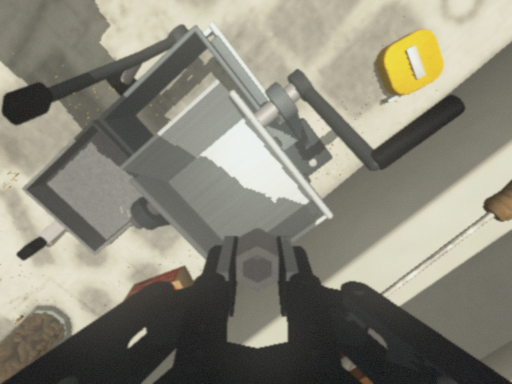

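The wrist view shows the nut held at (258,262), over the pan. The pan handle runs (378,161) to (457,103), the hold-down grip is at (27,103) and the tray grip at (33,248). I'll refine the stand pose from these clicks.

```bash
python3 - <<'E'
from h import *
f=bot.grab_frame("wrist");P=cloud(f)
C={(116,110,240):(378,161),(116,170,240):(457,104),(-69,-57,229):(27,104),(-69,45,100):(186,34)}
g=lambda p:np.concatenate([proj(f,S(p,k))-v for k,v in C.items()])
p0=[.5492,-.0116,-.0673];print(np.round(g(p0),1))
r=least_squares(g,p0,loss="soft_l1",f_scale=3);print(r.x,np.round(g(r.x),1))
for px in[(418,132),(25,103),(37,246),(400,147),(440,117)]: print(px,w(f,px))
# in-stand coords of measured handle / grip points
for px in[(418,132),(25,103)]:
    q=w(f,px);c,s=np.cos(p0[2]),np.sin(p0[2]);d=q[:2]-p0[:2];print(np.round([c*d[0]+s*d[1],-s*d[0]+c*d[1]],4),q[2])
print(proj(f,S(p0,(57,0,195))))
print(mv(S(p0,(90,20,168))))
E
```

```text
[ 3.6  1.7  3.1  1.7 -1.6  1.1 -6.8  3.6]
[ 0.5478382  -0.01125129 -0.06976001] [ 2.7  0.5  2.4  0.6 -3.  -1.1 -7.4  2.2]
(418, 132) [0.67125098 0.12011082 0.24138541]
(25, 103) [ 0.48069618 -0.05706203  0.23933316]
(37, 246) [ 0.51201594 -0.32679861  0.04512553]
(400, 147) [0.67138648 0.10557519 0.24138098]
(440, 117) [0.6729288  0.13614688 0.24135352]
[0.1129 0.1396] 0.2413854103335842
[-0.0653 -0.05  ] 0.23933316052462333
[215.12465301 178.88180597]
(array([ -0.4,  -0.8, 134.3]), 0)
```

Call:
move_arm:
  moves: "0 0 35 0; 0 0 70 0; 0 0 105 0; 0 0 132 0; 0 0 132 0; 0 0 132 0; 0 0 132 0; 0 0 132 0; 0 0 132 0; 0 0 132 0"

```text
clock: 8.78
position: [0.6412, 0.0022, 0.1716]
tool_rot: [3.14, 0.001, 2.389]
force: [-0.5, 0.1, -0.3]
grip_width: 0.0203
```

Call:
move_arm:
  moves: "0 0 0 0; 0 0 0 0; 0 0 0 0; 0 0 0 0; 0 0 0 0; 0 0 -35 0; 0 0 -70 0; 0 0 -105 0; 0 0 -132 0; 0 0 -132 0"
  grip: 0.5

```text
clock: 9.62
position: [0.6425, 0.002, 0.3082]
tool_rot: [3.136, 0.005, 2.388]
force: [0.3, -0.5, 0.6]
grip_width: 0.0427
```

```bash
python3 - <<'E'
from h import *
s=bot.observe();print(s["clock"],np.round(s["position"],4),s["tool_rot"],s["grip_width"],s["force"])
f=bot.grab_frame("wrist");save(f,"i")
for d in bot.pinpoint(f,"nut0")[:4]: print(d["at"],d["conf"],w(f,d["at"]))
g=bot.grab_frame("top");nuts(g,(.45,.65,.2,.5))
print(mv((.583,.305,.30)),mv((.583,.305,.30),1.571+.12+1.047))
E
```

```text
9.6167 [0.6425 0.002  0.3082] [3.13587656 0.00510362 2.38844785] 0.04274375656762536 [ 0.29573652 -0.48254095  0.61846912]
[257.3, 171.7] 0.95 [0.635639   0.00819111 0.16493254]
blob px [170 181   9   8  40] rect [0.6029 0.3309] [0.02  0.024 0.007] z 0.0212
  flat dir [0.0111 0.06  ]
(array([249. , 181.7,   2. ]), 0) (array([249. , 181.7,   2. ]), np.float64(-0.349))
```

Nut A is in the pan. Nut B has been knocked to about (0.603, 0.331), so I'll go there.

Call:
move_arm:
  moves: "28 24 0 0; 56 47 0 0; 85 71 0 0; 113 95 0 0; 141 118 0 0; 169 142 0 0; 197 166 30 0; 225 189 60 0; 254 213 90 0; 254 213 100 0"
  grip: 1

```text
clock: 10.6
position: [0.5981, 0.3358, 0.1985]
tool_rot: [-3.139, -0.003, 2.393]
force: [0.6, 1.1, -1.2]
grip_width: 0.0855
```

Call:
move_arm:
  moves: "0 0 35 0; 0 0 70 0; 0 0 105 0; 0 0 130 0; 0 0 130 0; 0 0 130 0; 0 0 130 0; 0 0 130 0; 0 0 130 0; 0 0 130 0"

```text
clock: 11.43
position: [0.6015, 0.3316, 0.0737]
tool_rot: [3.14, 0.0, 2.389]
force: [-0.2, -0.8, -0.5]
grip_width: 0.0854
```

```bash
python3 - <<'E'
from h import *
s=bot.observe();print(s["clock"],np.round(s["position"],4),s["tool_rot"],s["grip_width"],s["force"])
f=bot.grab_frame("wrist");nuts(f,(.4,.7,.25,.5));save(f,"j")
print(mv((.601,.331,.004)))
E
```

```text
11.4333 [0.6015 0.3316 0.0737] [3.13980826e+00 3.83880373e-04 2.38878372e+00] 0.08539814888872074 [-0.19135428 -0.82799362 -0.48010152]
blob px [240 194  35  36 775] rect [0.5999 0.3313] [0.022 0.024 0.004] z 0.02
  flat dir [0.0112 0.12  ]
blob px [ 231  311   51   37 1090] rect [0.6748 0.2628] [0.039 0.022 0.01 ] z 0.0258
  flat dir [0.0207 0.99  ]
(array([-0.1, -0.7, 69.3]), 0)
```

Call:
move_arm:
  moves: "1 -1 15 -0.1; 1 -1 30 -0.2; 1 -1 45 -0.3; 1 -1 60 -0.35; 1 -1 68 -0.35; 1 -1 68 -0.35; 1 -1 68 -0.35; 1 -1 68 -0.35; 1 -1 68 -0.35; 1 -1 68 -0.35"

```text
clock: 12.32
position: [0.5999, 0.3315, 0.0052]
tool_rot: [3.141, 0.001, 2.738]
force: [0.3, 0.6, -0.2]
grip_width: 0.0853
```

Call:
move_arm:
  moves: "0 0 0 0; 0 0 0 0; 0 0 0 0; 0 0 0 0; 0 0 0 0; 0 0 0 0; 0 0 0 0; 0 0 0 0; 0 0 -20 0; 0 0 -50 0"
  grip: 0
  grip_force: 60

```text
clock: 13.15
position: [0.5979, 0.3302, 0.052]
tool_rot: [-3.137, -0.003, 2.739]
force: [0.5, 0.2, -0.4]
grip_width: 0.0207
```

```bash
python3 - <<'E'
from h import *
s=bot.observe();print(s["clock"],np.round(s["position"],4),s["tool_rot"],s["grip_width"],s["force"])
p=[.5485,-.0115,-.068]
print(mv(S(p,(90,-22,300))))
E
```

```text
13.15 [0.5979 0.3302 0.052 ] [-3.13745708e+00 -2.91521123e-03  2.73888760e+00] 0.0207219460465361 [ 0.52341325  0.24405253 -0.40241474]
(array([-180. , -326. , -247.2]), 0)
```

Call:
move_arm:
  moves: "0 0 -40 0; 0 0 -80 0; 0 0 -120 0; 0 0 -160 0; 0 0 -200 0; -12 -22 -230 0; -30 -54 -244 0; -48 -87 -244 0; -66 -120 -244 0; -84 -152 -244 0"

```text
clock: 13.98
position: [0.6171, 0.1566, 0.2986]
tool_rot: [3.141, 0.0, 2.739]
force: [1.4, -0.3, -0.4]
grip_width: 0.0205
```

Call:
move_arm:
  moves: "-18 -33 0 0; -36 -66 0 0; -54 -99 0 0; -72 -132 0 0; -90 -165 0 0; -96 -174 0 0; -96 -174 0 0; -96 -174 0 0; -96 -174 0 0; -96 -174 0 0"

```text
clock: 14.82
position: [0.6373, -0.0378, 0.2982]
tool_rot: [3.141, -0.0, 2.741]
force: [-0.3, -0.2, -0.8]
grip_width: 0.0203
```

```bash
python3 - <<'E'
from h import *
s=bot.observe();print(s["clock"],np.round(s["position"],4),s["tool_rot"],s["grip_width"],s["force"])
p=[.5485,-.0115,-.068]
print(mv(S(p,(90,-22,168))))
E
```

```text
14.8167 [ 0.6373 -0.0378  0.2982] [ 3.14124612e+00 -3.85033036e-04  2.74052705e+00] 0.020345163207528716 [-0.25217605 -0.23253648 -0.84238761]
(array([ -0.3,  -1.9, 130.2]), 0)
```

Call:
move_arm:
  moves: "0 2 35 0; 0 2 70 0; 0 2 105 0; 0 2 130 0; 0 2 130 0; 0 2 130 0; 0 2 130 0; 0 2 130 0; 0 2 130 0; 0 2 130 0"

```text
clock: 15.65
position: [0.6386, -0.0374, 0.1696]
tool_rot: [3.141, 0.002, 2.739]
force: [-0.2, 0.8, -0.6]
grip_width: 0.0205
```

Call:
move_arm:
  moves: "0 0 0 0; 0 0 0 0; 0 0 0 0; 0 0 0 0; 0 0 0 0; 0 0 -35 0; 0 0 -70 0; 0 0 -105 0; 0 0 -132 0; 0 0 -132 0"
  grip: 0.36

```text
clock: 16.48
position: [0.64, -0.0376, 0.3062]
tool_rot: [3.138, 0.007, 2.738]
force: [0.5, 0.1, -0.2]
grip_width: 0.0306
```

```bash
python3 - <<'E'
from h import *
s=bot.observe();print(s["clock"],np.round(s["position"],4),s["tool_rot"],s["grip_width"],s["force"],s["qpos"])
f=bot.grab_frame("wrist");save(f,"k")
for d in bot.pinpoint(f,"nut0")[:4]: print(d["at"],d["conf"],w(f,d["at"]))
t=bot.pinpoint(f,"tray")[:1];print(t)
g=bot.grab_frame("top");save(g,"l")
P=cloud(g);k=(P[...,2]>.035)&(P[...,2]<.055)&(P[...,0]>.4)&(P[...,0]<.65)&(P[...,1]>-.3)&(P[...,1]<-.09);print("tray",cv2.minAreaRect(P[k][:,:2].astype(np.float32)))
P=cloud(f);k=(P[...,2]>.035)&(P[...,2]<.055)&(P[...,0]>.4)&(P[...,0]<.62)&(P[...,1]>-.3)&(P[...,1]<-.09);print("tray",k.sum(),cv2.minAreaRect(P[k][:,:2].astype(np.float32)))
k=(P[...,2]>.05)&(P[...,2]<.065)&(P[...,0]>.4)&(P[...,0]<.62)&(P[...,1]>-.4)&(P[...,1]<-.28);print("grip",k.sum(),P[k].mean(0) if k.any() else 0)
E
```

```text
16.4833 [ 0.64   -0.0376  0.3062] [3.1384195  0.00705755 2.73841044] 0.03064390209756135 [ 0.48321219  0.1213536  -0.22266929] [-0.07941686  0.48179362  0.0695264   1.47220102 -0.03481922  1.18106164
  1.16282627]
[293.8, 160.8] 0.87 [0.63980545 0.0032957  0.14351967]
[254.4, 175.1] 0.72 [ 0.6379266  -0.04027682  0.14313247]
[{'at': [123.2, 116.8], 'conf': 0.62}]
tray ((0.0, 0.0), (0.0, 0.0), 0.0)
tray 2205 ((0.5166674256324768, -0.19939488172531128), (0.15106986463069916, 0.13611704111099243), 86.113525390625)
grip 263 [ 0.50802998 -0.33563376  0.05669457]
```

View pics/k.png

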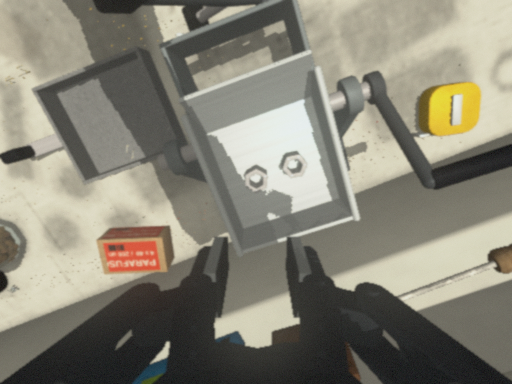

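The wrist view shows both nuts lying in the pan at (255,178) and (293,163), and the tray clear at upper left. Next is the tray handle.

```bash
python3 - <<'E'
from h import *
print(bot.observe()["clock"],mv((.5072,-.345,.17),1.503))
E
```

```text
16.6833 (array([  -0.7, -334.1,  129.6]), np.float64(1.236))
```

Call:
move_arm:
  moves: "0 -35 0 0.12; 0 -70 0 0.245; 0 -105 0 0.37; 0 -140 0 0.495; 0 -175 0 0.62; 0 -210 0 0.74; 0 -245 0 0.865; 0 -280 0 0.99; 0 -315 0 1.11; 0 -334 0 1.235"
  grip: 0.8

```text
clock: 17.52
position: [0.5044, -0.3483, 0.2994]
tool_rot: [-3.139, 0.001, 1.494]
force: [0.4, -0.5, 0.4]
grip_width: 0.0681
```

Call:
move_arm:
  moves: "0 0 35 0; 0 0 70 0; 0 0 105 0; 0 0 130 0; 0 0 130 0; 0 0 130 0; 0 0 130 0; 0 0 130 0; 0 0 130 0; 0 0 130 0"

```text
clock: 18.35
position: [0.5076, -0.3449, 0.1714]
tool_rot: [3.14, 0.001, 1.504]
force: [-0.1, 0.8, 0.3]
grip_width: 0.0687
```

```bash
python3 - <<'E'
from h import *
s=bot.observe();print(s["clock"],np.round(s["position"],4),s["tool_rot"],s["force"],np.round(s["qpos"],2))
f=bot.grab_frame("wrist");save(f,"m");P=cloud(f)
k=(P[...,2]>.035)&(P[...,2]<.052)&(P[...,0]>.4)&(P[...,0]<.62)&(P[...,1]>-.29)&(P[...,1]<-.09);print("tray",k.sum(),cv2.minAreaRect(P[k][:,:2].astype(np.float32)))
k=(P[...,2]>.054)&(P[...,2]<.065)&(P[...,0]>.47)&(P[...,0]<.55)&(P[...,1]>-.38)&(P[...,1]<-.28);print("grip",k.sum(),cv2.minAreaRect(P[k][:,:2].astype(np.float32)))
p=[.5485,-.0115,-.068]
for q in[(0,-79,62),(-73,-45,12),(73,-45,12),(-60,-79,62),(60,-79,62),(-73,-70,12),(-69,-57,229),(-57,-67,140),(45,-85,165)]: print(q,np.round(proj(f,S(p,q))))
for l in["deck_edge","chute","stand","tray"]:
    for d in bot.pinpoint(f,l)[:2]: print(l,d)
E
```

```text
18.35 [ 0.5076 -0.3449  0.1714] [3.14004712e+00 5.58715384e-04 1.50381806e+00] [-0.12308837  0.78230468  0.28880907] [ 0.25  0.6   0.37  1.7  -0.26  0.89  0.66]
tray 2525 ((0.5142121315002441, -0.23329097032546997), (0.08032532036304474, 0.136480450630188), 86.1982421875)
grip 448 ((0.5071784257888794, -0.3378292918205261), (0.024848101660609245, 0.014481454156339169), 85.8165283203125)
(0, -79, 62) [ 289. -207.]
(-73, -45, 12) [ 185. -204.]
(73, -45, 12) [ 382. -203.]
(-60, -79, 62) [ 191. -207.]
(60, -79, 62) [ 386. -207.]
(-73, -70, 12) [ 187. -160.]
(-69, -57, 229) [ -584. -3504.]
(-57, -67, 140) [ 151. -468.]
(45, -85, 165) [ 478. -521.]
tray {'at': [254.8, 21.5], 'conf': 0.95}
```

View pics/m.png

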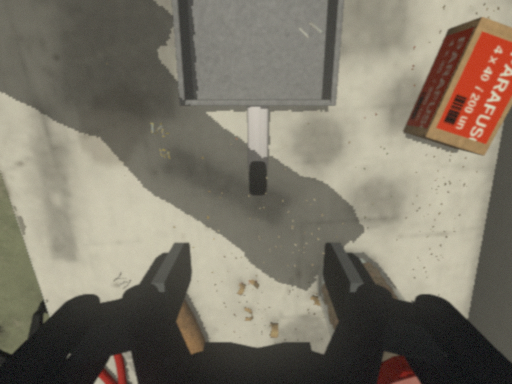

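The handle is at (258,178), centred between the jaws as planned. Descending and gripping it.

Call:
move_arm:
  moves: "0 0 35 0; 0 0 70 0; 0 0 105 0; 0 0 130 0; 0 0 141 0; 0 0 141 0; 0 0 141 0; 0 0 141 0; 0 0 141 0; 0 0 141 0"

```text
clock: 19.43
position: [0.5079, -0.3451, 0.0307]
tool_rot: [3.14, 0.001, 1.504]
force: [-0.3, -1.2, -0.1]
grip_width: 0.0681
```

Call:
move_arm:
  moves: "0 0 0 0; 0 0 0 0; 0 0 0 0; 0 0 0 0; 0 0 0 0; 0 0 0 0; 0 0 0 0; 0 0 0 0; 0 0 0 0; 0 0 0 0"
  grip: 0
  grip_force: 90

```text
clock: 20.27
position: [0.5073, -0.3448, 0.0295]
tool_rot: [3.141, 0.0, 1.504]
force: [0.4, -0.7, 5.3]
grip_width: 0.0144
```

```bash
python3 - <<'E'
from h import *
s=bot.observe();print(s["clock"],np.round(s["position"],4),s["tool_rot"],s["force"],s["grip_width"])
p=[.5485,-.0115,-.068]
print(mv(S(p,(0,-300,30)),1.503),mv(S(p,(0,-147,30)),1.503))
E
```

```text
20.2667 [ 0.5073 -0.3448  0.0295] [3.14129666e+00 1.51011540e-04 1.50371140e+00] [ 0.36166737 -0.6819777   5.34703317] 0.01435985508467283
(array([35.3, 18.5, -0.5]), np.float64(0.001)) (array([188.3,  18.6,  -0.6]), np.float64(0.001))
```

Call:
move_arm:
  moves: "4 3 0 0; 8 6 0 0; 12 9 0 0; 16 12 0 0; 20 15 0 0; 24 18 0 0; 26 19 0 0; 26 19 0 0; 26 19 0 0; 26 19 0 0"

```text
clock: 21.1
position: [0.5282, -0.3205, 0.0296]
tool_rot: [3.141, 0.001, 1.504]
force: [0.1, -2.2, 5.8]
grip_width: 0.0144
```

```bash
python3 - <<'E'
from h import *
s=bot.observe();print(s["clock"],np.round(s["position"],4),s["tool_rot"],s["force"],s["grip_width"])
p=[.5485,-.0115,-.068]
print(mv(S(p,(0,-147,30)),1.503))
f=bot.grab_frame("top");g=bot.grab_frame("scene")
for q in[(-73,60,12),(-73,-45,12),(73,-70,12),(-73,-70,12),(0,-79,62),(-57,-67,140),(-57,67,140)]: print(q,np.round(proj(f,S(p,q)),1))
a=cv2.resize(f["frame"][150:270,220:420],(800,480),interpolation=cv2.INTER_CUBIC)
for q in[(-73,60,12),(-73,-45,12),(-57,-67,140),(-57,67,140),(-57,67,140),(57,-67,140),(116,110,240),(0,-114,45)]:
    u=(proj(f,S(p,q))-[220,150])*4;cv2.circle(a,tuple(int(x) for x in u),3,(255,0,0),1)
cv2.imwrite("pics/n.png",a[:,:,::-1])
P=cloud(f);k=(P[...,2]>.035)&(P[...,2]<.052)&(P[...,0]>.4)&(P[...,0]<.65)&(P[...,1]>-.29)&(P[...,1]<-.1);print("tray",k.sum(),cv2.minAreaRect(P[k][:,:2].astype(np.float32)) if k.sum() else 0)
E
```

```text
21.1 [ 0.5282 -0.3205  0.0296] [3.14092128e+00 7.50804629e-04 1.50393439e+00] [ 0.1061235  -2.19067604  5.84285864] 0.014426955112752073
(array([162.6,  -0.5,  -0.5]), np.float64(0.001))
(-73, 60, 12) [263.  223.4]
(-73, -45, 12) [297.  225.6]
(73, -70, 12) [306.9 180. ]
(-73, -70, 12) [305.1 226.1]
(0, -79, 62) [311.1 200.2]
(-57, -67, 140) [309.9 215.3]
(-57, 67, 140) [261.6 212.2]
tray 264 ((0.5396209955215454, -0.17418156564235687), (0.15047159790992737, 0.13730400800704956), 87.15204620361328)
```

View pics/n.png

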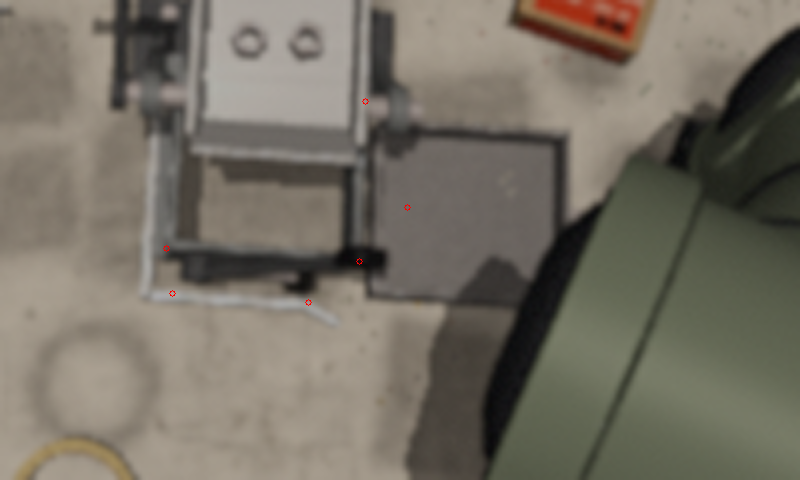

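```bash
python3 - <<'E'
from h import *
p=[.5485,-.0115,-.068]
f=bot.grab_frame("top")
def st(q):
    c,s=np.cos(p[2]),np.sin(p[2]);d=q[:2]-p[:2];return np.round([1e3*(c*d[0]+s*d[1]),1e3*(-s*d[0]+c*d[1])],1)
g=cv2.cvtColor(f["frame"],cv2.COLOR_RGB2GRAY).astype(float)
for c in range(262,295,4):
    col=g[219:231,c]; r=219+np.argmax(col); print(c,r,col.astype(int),st(atz(f,(c,r),.012)))
# tray edges near column 322
print(g[215:232,322].astype(int)); print(g[178:190,330].astype(int))
for r in(222.,223,224,225): print(r,st(atz(f,(322,r),.045)))
for r in(181,182,183,184): print(r,st(atz(f,(330,r),.045)))
E
```

```text
262 223 [126 127 134 150 166 160 141 146 154 158 158 157] [-72.1  63.2]
266 224 [ 57  86 120 138 151 152 132 137 146 148 149 150] [-74.4  50.7]
270 224 [ 49  54  89 121 144 158 151 143 145 146 144 143] [-73.6  38.4]
274 225 [ 53  68  91 116 140 163 164 147 145 149 150 147] [-75.9  25.9]
278 224 [ 61  92 118 130 145 163 160 140 143 150 151 151] [-72.   13.8]
282 230 [ 61  91 118 126 135 150 151 136 140 150 152 153] [-89.6   0.5]
286 225 [ 77  93 112 118 120 136 154 147 134 138 144 149] [-73.5 -11. ]
290 225 [ 90  81  84  97 109 134 163 162 141 137 143 146] [-72.7 -23.3]
294 225 [ 58  43  21  28  71 124 158 158 136 137 148 151] [-71.9 -35.6]
[105 106 106 106 105 104 103 101  92  76 103 139 147 143 136 129 123]
[118 113 107  95  64  47  73  99 106 105 105 104]
222.0 [ -61.3 -116.2]
223 [ -64.3 -116.3]
224 [ -67.3 -116.4]
225 [ -70.3 -116.5]
181 [  66.6 -137. ]
182 [  63.4 -137.1]
183 [  60.3 -137.2]
184 [  57.2 -137.3]
```

Call:
move_arm:
  moves: "7 0 0 0; 14 0 0 0; 21 0 0 0; 28 0 0 0; 35 0 0 0; 42 0 0 0; 49 0 0 0; 56 0 0 0; 60 0 0 0; 60 0 0 0"

```text
clock: 22.08
position: [0.5322, -0.2599, 0.0296]
tool_rot: [3.141, 0.0, 1.504]
force: [1.0, 1.1, 4.7]
grip_width: 0.0144
```

```bash
python3 - <<'E'
from h import *
p=[.5485,-.0115,-.068]
s=bot.observe();print(s["clock"],np.round(s["position"],4),s["tool_rot"],s["force"],s["moment"],s["grip_width"])
print(mv(S(p,(0,-147,30)),1.503))
E
```

```text
22.0833 [ 0.5322 -0.2599  0.0296] [3.14097162e+00 4.89214217e-04 1.50432391e+00] [1.03837654 1.06478441 4.70078121] [ 0.28763579 -0.29496745  0.02441134] 0.014366759416956811
(array([101.9,  -0.5,  -0.5]), np.float64(0.001))
```

Call:
move_arm:
  moves: "9 0 0 0; 18 0 0 0; 27 0 0 0; 36 0 0 0; 45 0 0 0; 54 0 0 0; 63 0 0 0; 72 0 0 0; 80 0 0 0; 85 0 0 0"

```text
clock: 22.92
position: [0.5379, -0.1755, 0.0296]
tool_rot: [3.141, 0.001, 1.504]
force: [-0.7, -5.2, 5.9]
grip_width: 0.0146
```

Call:
move_arm:
  moves: "2 0 0 0; 4 0 0 0; 6 0 0 0; 8 0 0 0; 10 0 0 0; 12 0 0 0; 13 0 0 0; 14 0 0 0; 14 0 0 0; 14 0 0 0"

```text
clock: 23.75
position: [0.5387, -0.1623, 0.0296]
tool_rot: [3.141, 0.001, 1.503]
force: [-0.5, -4.5, 6.3]
grip_width: 0.015
```

```bash
python3 - <<'E'
from h import *
p=[.5485,-.0115,-.068]
s=bot.observe();print(s["clock"],np.round(s["position"],4),s["tool_rot"],s["force"],s["moment"],s["grip_width"])
print(mv(S(p,(0,-147,30)),1.503))
E
```

```text
23.75 [ 0.5387 -0.1623  0.0296] [3.14078290e+00 1.10735443e-03 1.50319563e+00] [-0.45823085 -4.54846572  6.34865713] [-0.85482822  0.08073977 -0.00321038] 0.014955344381151182
(array([ 4.1, -0.5, -0.4]), np.float64(0.0))
```

Call:
move_arm:
  moves: "0.5 0 0 0; 1 0 0 0; 1.5 0 0 0; 2 0 0 0; 2.5 0 0 0; 3 0 0 0; 3 0 0 0; 3 0 0 0; 3 0 0 0; 3 0 0 0"

```text
clock: 24.58
position: [0.5389, -0.1595, 0.0296]
tool_rot: [3.141, 0.001, 1.503]
force: [-0.1, -4.8, 7.8]
grip_width: 0.0147
```

Call:
move_arm:
  moves: "0.5 0 0 0; 1 0 0 0; 1.5 0 0 0; 2 0 0 0; 2 0 0 0; 2 0 0 0; 2 0 0 0; 2 0 0 0; 2 0 0 0; 2 0 0 0"

```text
clock: 25.42
position: [0.539, -0.1575, 0.0296]
tool_rot: [3.141, 0.001, 1.503]
force: [-0.3, -4.9, 7.5]
grip_width: 0.0149
```

Call:
move_arm:
  moves: "0.5 0 0 0; 1 0 0 0; 1.5 0 0 0; 2 0 0 0; 2 0 0 0; 2 0 0 0; 2 0 0 0; 2 0 0 0; 2 0 0 0; 2 0 0 0"

```text
clock: 26.25
position: [0.5392, -0.1555, 0.0296]
tool_rot: [3.141, 0.001, 1.503]
force: [-0.6, -4.6, 7.3]
grip_width: 0.0144
```

Call:
move_arm:
  moves: "0.5 0 0 0; 1 0 0 0; 1.5 0 0 0; 2 0 0 0; 2 0 0 0; 2 0 0 0; 2 0 0 0; 2 0 0 0; 2 0 0 0; 2 0 0 0"

```text
clock: 27.08
position: [0.5396, -0.1551, 0.0297]
tool_rot: [3.14, 0.003, 1.502]
force: [1.6, -14.0, 2.6]
grip_width: 0.0143
```

```bash
python3 - <<'E'
from h import *
s=bot.observe();print(s["clock"],np.round(s["position"],4),s["tool_rot"],s["force"],s["moment"],s["grip_width"])
p=[.5485,-.0115,-.068]
f=bot.grab_frame("scene");save(f,"o");g=bot.grab_frame("wrist")
P=cloud(g);k=(P[...,2]>.052)&(P[...,2]<.068);print(k.sum())
for q in[(0,-79,62),(-60,-79,62),(60,-79,62),(0,-75,45),(0,-132,60)]: print(q,proj(g,S(p,q)))
cv2.imwrite("pics/o.png",np.hstack([cv2.resize(f["frame"][150:270,240:400],(480,360),interpolation=cv2.INTER_CUBIC),cv2.resize(g["frame"][:260],(320,180))[:,:].repeat(2,0)])[:,:,::-1])
E
```

```text
27.0833 [ 0.5396 -0.1551  0.0297] [3.13952748 0.00323936 1.50195386] [  1.61560795 -13.97687617   2.62993815] [-2.85802068 -0.15812717  0.12862339] 0.014311271158001855
16562
(0, -79, 62) [257.97116909 135.58295707]
(-60, -79, 62) [ 90.87586973 135.67266587]
(60, -79, 62) [424.84088016 135.49336938]
(0, -75, 45) [257.78077114 120.54204348]
(0, -132, 60) [257.85560614 262.32073442]
```

View pics/o.png

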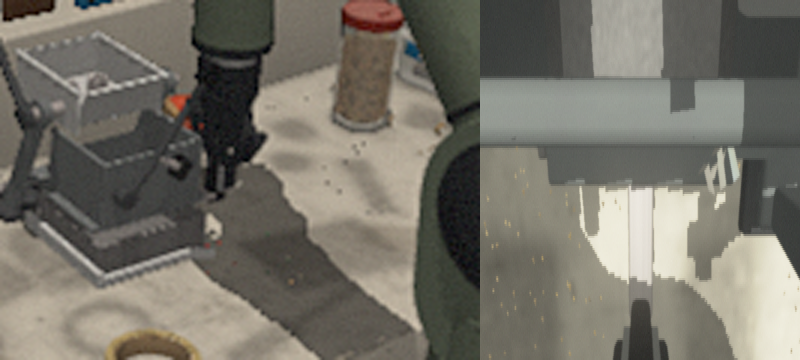

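The wrist view shows the tray's outer wall just under the deck edge. The force stepped to 14 N, with the moment arm unchanged, so the tray is home. Relax, release and go up.

Call:
move_arm:
  moves: "-0.5 0 0 0; -1 0 0 0; -1.4 0 0 0; -1.4 0 0 0; -1.4 0 0 0; -1.4 0 0 0; -1.4 0 0 0; -1.4 0 0 0; -1.4 0 0 0; -1.4 0 0 0"

```text
clock: 28.02
position: [0.5395, -0.1551, 0.0296]
tool_rot: [3.14, 0.002, 1.503]
force: [1.6, -6.3, 4.5]
grip_width: 0.0143
```

Call:
move_arm:
  moves: "0 0 0 0; 0 0 0 0; 0 0 0 0; 0 0 0 0; 0 0 0 0; 0 0 0 0; 0 0 -20 0; 0 0 -55 0; 0 0 -95 0; 0 0 -135 0"
  grip: 0.6

```text
clock: 28.85
position: [0.5384, -0.1538, 0.1656]
tool_rot: [-3.14, 0.0, 1.503]
force: [1.2, 0.8, 0.2]
grip_width: 0.051
```

```bash
python3 - <<'E'
from h import *
s=bot.observe();print(s["clock"],np.round(s["position"],4),s["tool_rot"],s["force"],s["moment"],s["grip_width"])
p=[.5487,-.009,-.068]
print(mv(S(p,(-69,-140,320)),1.503),mv(S(p,(-69,-57,320)),1.503))
E
```

```text
28.85 [ 0.5384 -0.1538  0.1656] [-3.14022000e+00  1.26086789e-04  1.50337063e+00] [1.20516076 0.8025565  0.15438761] [ 0.01257223  0.00914488 -0.01936178] 0.05103134706741772
(array([   5.2,  -68.8, -154.3]), np.float64(0.0)) (array([  88.2,  -68.7, -154.3]), np.float64(0.0))
```

Call:
move_arm:
  moves: "0 0 -40 0; 0 0 -80 0; 0 0 -120 0; 5 -20 -150 0; 20 -45 -154 0; 45 -69 -154 0; 70 -69 -154 0; 88 -69 -154 0; 88 -69 -154 0; 88 -69 -154 0"

```text
clock: 29.68
position: [0.4761, -0.0607, 0.3184]
tool_rot: [3.141, -0.0, 1.506]
force: [0.1, -1.5, 0.1]
grip_width: 0.0511
```

```bash
python3 - <<'E'
from h import *
s=bot.observe();print(s["clock"],np.round(s["position"],4),s["tool_rot"],s["force"],s["grip_width"])
p=[.5487,-.009,-.068]
f=bot.grab_frame("wrist");save(f,"q");P=cloud(f)
print(proj(f,S(p,(-69,-57,229))),S(p,(-69,-57,229)))
k=(P[...,2]>.222)&(P[...,2]<.26)&(P[...,0]<.53)&(P[...,0]>.43)&(abs(P[...,1]+.06)<.05);print(k.sum(),cv2.minAreaRect(P[k][:,:2].astype(np.float32)),P[k].max(0),P[k].min(0))
for l in ["hold_down_grip","tray"]:
    for d in bot.pinpoint(f,l)[:3]: print(l,d,atz(f,d["at"],.229 if l!="tray" else .0))
E
```

```text
29.6833 [ 0.4761 -0.0607  0.3184] [ 3.14142264e+00 -2.52001608e-04  1.50564067e+00] [ 0.12811492 -1.50409257  0.1422488 ] 0.05110889136433993
[258.31101785 198.36463019] [ 0.47598645 -0.06117988  0.229     ]
703 ((0.475252628326416, -0.06277903914451599), (0.03354135528206825, 0.013963275589048862), 86.29271697998047) [ 0.48305714 -0.04604115  0.2449628 ] [ 0.46770298 -0.07927127  0.22209707]
hold_down_grip {'at': [258.3, 201.3], 'conf': 0.7} [ 0.47581679 -0.06371565  0.229     ]
tray {'at': [303.7, 112.1], 'conf': 0.68} [ 0.54809622 -0.00777525  0.        ]
```

View pics/q.png

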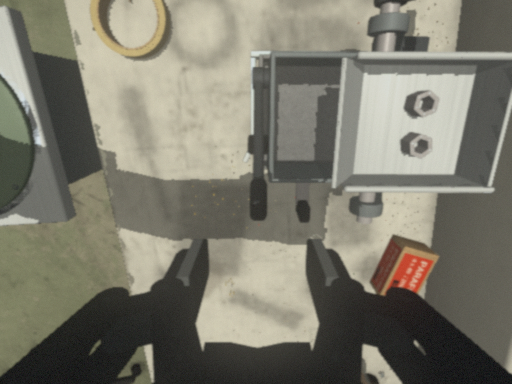

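The hold-down grip is at (258,200), centred between the jaws. The tray handle at (303,210) sits at its home place, and both nuts are in the pan. Gripping the hold-down.

Call:
move_arm:
  moves: "-1 0 35 0; -2 -1 70 0; -2 -1 95 0; -2 -1 108 0; -2 -1 108 0; -2 -1 108 0; -2 -1 108 0; -2 -1 108 0; -2 -1 108 0; -2 -1 108 0"

```text
clock: 30.67
position: [0.4753, -0.0633, 0.211]
tool_rot: [3.14, -0.0, 1.504]
force: [-0.5, 0.3, -0.0]
grip_width: 0.0513
```

Call:
move_arm:
  moves: "0 0 0 0; 0 0 0 0; 0 0 0 0; 0 0 0 0; 0 0 0 0; 0 0 0 0; 0 0 0 0; 0 0 0 0; 0 0 0 0; 0 0 0 0"
  grip: 0
  grip_force: 40

```text
clock: 31.5
position: [0.4766, -0.0634, 0.2108]
tool_rot: [3.138, 0.0, 1.504]
force: [11.6, -1.2, -3.5]
grip_width: 0.0136
```

```bash
python3 - <<'E'
from h import *
s=bot.observe();print(s["clock"],np.round(s["position"],4),s["tool_rot"],s["force"],s["grip_width"])
ph0=.902
for th in np.arange(0.05,1.02,.05):
    ph=ph0-th; print(round(th,2),np.round([-164*(np.cos(ph)-np.cos(ph0)),164*(np.sin(ph0)-np.sin(ph))],1))
E
```

```text
31.5 [ 0.4766 -0.0634  0.2108] [3.13823585e+00 2.42495694e-04 1.50394481e+00] [11.55360261 -1.16330254 -3.52511865] 0.013611460204506702
0.05 [-6.3  5.2]
0.1 [-12.3  10.8]
0.15 [-18.1  16.6]
0.2 [-23.5  22.8]
0.25 [-28.7  29.2]
0.3 [-33.5  35.8]
0.35 [-38.   42.7]
0.4 [-42.1  49.8]
0.45 [-45.8  57. ]
0.5 [-49.2  64.5]
0.55 [-52.3  72.1]
0.6 [-54.9  79.9]
0.65 [-57.1  87.8]
0.7 [-59.   95.8]
0.75 [-60.4 103.8]
0.8 [-61.5 112. ]
0.85 [-62.1 120.1]
0.9 [-62.3 128.3]
0.95 [-62.1 136.5]
1.0 [-61.5 144.7]
```

Call:
move_arm:
  moves: "-6.3 1.5 5.2 0; -12.3 1.5 10.8 0; -18.1 1.5 16.6 0; -23.5 1.5 22.8 0; -28.7 1.5 29.2 0; -33.5 1.5 35.8 0; -38 1.5 42.7 0; -42.1 1.5 49.8 0; -45.8 1.5 57 0; -49.2 1.5 64.5 0"

```text
clock: 32.33
position: [0.4734, -0.1132, 0.1452]
tool_rot: [3.141, 0.0, 1.503]
force: [3.0, -2.6, 4.2]
grip_width: 0.0132
```

Call:
move_arm:
  moves: "-3.1 0 7.6 0; -5.7 0 15.4 0; -7.9 0 23.3 0; -9.8 0 31.3 0; -11.2 0 39.3 0; -12.3 0 47.5 0; -12.9 0 55.6 0; -13.1 0 63.8 0; -13.1 0 68 0; -13.1 0 68 0"

```text
clock: 33.17
position: [0.4724, -0.126, 0.0766]
tool_rot: [-3.142, 0.001, 1.503]
force: [4.7, -3.7, 1.2]
grip_width: 0.0136
```

```bash
python3 - <<'E'
from h import *
s=bot.observe();print(s["clock"],np.round(s["position"],4),s["tool_rot"],s["force"],s["moment"],s["grip_width"])
E
```

```text
33.1667 [ 0.4724 -0.126   0.0766] [-3.14159247e+00  5.30121126e-04  1.50344282e+00] [ 4.67152635 -3.72761476  1.18813657] [-0.37581934 -1.02188427 -0.1217678 ] 0.013621784757030695
```

Call:
move_arm:
  moves: "0 0.5 2 0; 0 0.5 4 0; 0 0.5 6 0; 0.2 0.5 8 0; 0.2 0.5 8 0; 0.2 0.5 8 0; 0.2 0.5 8 0; 0.2 0.5 8 0; 0.2 0.5 8 0; 0.2 0.5 8 0"

```text
clock: 34.0
position: [0.4726, -0.1256, 0.0695]
tool_rot: [-3.141, 0.0, 1.504]
force: [1.3, -4.6, 1.0]
grip_width: 0.0133
```

Call:
move_arm:
  moves: "0 0 0.3 0; 0 0 0.7 0; 0 0 1 0; 0 0 1.3 0; 0 0 1.5 0; 0 0 1.5 0; 0 0 1.5 0; 0 0 1.5 0; 0 0 1.5 0; 0 0 1.5 0"

```text
clock: 34.83
position: [0.4726, -0.1255, 0.0681]
tool_rot: [-3.141, 0.0, 1.504]
force: [0.1, -5.0, 1.8]
grip_width: 0.0135
```

```bash
python3 - <<'E'
from h import *
s=bot.observe();print(s["clock"],np.round(s["position"],4),s["tool_rot"],s["force"],s["moment"],s["grip_width"])
E
```

```text
34.8333 [ 0.4726 -0.1255  0.0681] [-3.14123239e+00  1.39853360e-04  1.50367843e+00] [ 0.06989579 -5.04606263  1.84117993] [-0.55223854 -0.14055546 -0.09035998] 0.013464970350801663
```

Call:
move_arm:
  moves: "0.2 0 0.3 0; 0.3 0 0.7 0; 0.3 0 1 0; 0.3 0 1.3 0; 0.3 0 1.5 0; 0.3 0 1.5 0; 0.3 0 1.5 0; 0.3 0 1.5 0; 0.3 0 1.5 0; 0.3 0 1.5 0"

```text
clock: 35.67
position: [0.4726, -0.1254, 0.0667]
tool_rot: [-3.141, 0.0, 1.504]
force: [1.1, -6.1, 1.4]
grip_width: 0.0133
```

Call:
move_arm:
  moves: "0.2 0 0.3 0; 0.3 0 0.7 0; 0.3 0 1 0; 0.3 0 1.3 0; 0.3 0 1.5 0; 0.3 0 1.5 0; 0.3 0 1.5 0; 0.3 0 1.5 0; 0.3 0 1.5 0; 0.3 0 1.5 0"

```text
clock: 36.5
position: [0.4726, -0.1252, 0.0652]
tool_rot: [-3.141, 0.0, 1.503]
force: [1.0, -6.8, 2.4]
grip_width: 0.0131
```

Call:
move_arm:
  moves: "-0.4 0 0.3 0; -0.7 0 0.7 0; -0.7 0 1 0; -0.7 0 1.3 0; -0.7 0 1.5 0; -0.7 0 1.5 0; -0.7 0 1.5 0; -0.7 0 1.5 0; -0.7 0 1.5 0; -0.7 0 1.5 0"

```text
clock: 37.33
position: [0.4727, -0.1252, 0.0637]
tool_rot: [-3.141, -0.0, 1.504]
force: [-0.4, 4.6, 1.2]
grip_width: 0.0137
```

Call:
move_arm:
  moves: "0 0 0.3 0; 0 0 0.7 0; 0 0 1 0; 0 0 1.3 0; 0 0 1.5 0; 0 0 1.5 0; 0 0 1.5 0; 0 0 1.5 0; 0 0 1.5 0; 0 0 1.5 0"

```text
clock: 38.17
position: [0.4727, -0.1251, 0.0623]
tool_rot: [-3.141, -0.001, 1.504]
force: [-0.8, 5.0, 5.4]
grip_width: 0.0135
```

```bash
python3 - <<'E'
from h import *
s=bot.observe();print(s["clock"],np.round(s["position"],4),s["tool_rot"],s["force"],s["moment"],s["grip_width"])
p=[.5485,-.0105,-.068]
f=bot.grab_frame("scene");save(f,"r")
cv2.imwrite("pics/r.png",cv2.resize(f["frame"][170:260,240:360],(800,600),interpolation=cv2.INTER_CUBIC)[:,:,::-1])
E
```

```text
38.1667 [ 0.4727 -0.1251  0.0623] [-3.14120182e+00 -5.51601752e-04  1.50408495e+00] [-0.77290432  4.98904542  5.43742245] [ 1.57767585  0.22814291 -0.09351787] 0.013509239906853276
```

View pics/r.png

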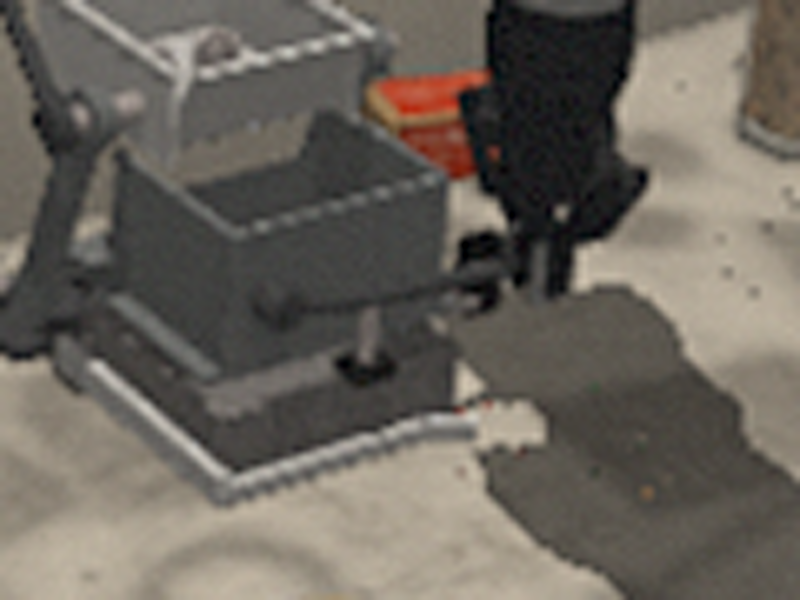

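The foot appears to be down at (365,370), at the rim. One more millimetre will confirm contact by stiffness.

Call:
move_arm:
  moves: "0 0 0.3 0; 0.3 0 0.7 0; 0.3 0 1 0; 0.3 0 1 0; 0.3 0 1 0; 0.3 0 1 0; 0.3 0 1 0; 0.3 0 1 0; 0.3 0 1 0; 0.3 0 1 0"

```text
clock: 39.05
position: [0.4727, -0.1251, 0.0617]
tool_rot: [-3.142, -0.0, 1.504]
force: [-5.3, 5.2, 16.2]
grip_width: 0.0138
```

Call:
move_arm:
  moves: "0 0 -0.3 0; 0 0 -0.6 0; 0 0 -0.8 0; 0 0 -0.8 0; 0 0 -0.8 0; 0 0 -0.8 0; 0 0 -0.8 0; 0 0 -0.8 0; 0 0 -0.8 0; 0 0 -0.8 0"

```text
clock: 39.88
position: [0.4727, -0.1251, 0.0622]
tool_rot: [-3.141, -0.0, 1.504]
force: [-3.2, 5.1, 7.0]
grip_width: 0.0134
```

Call:
move_arm:
  moves: "0 0 0 0; 0 0 0 0; 0 0 0 0; 0 0 0 0; 0 0 0 0; 0 0 0 0; 0 0 -30 0; 0 0 -65 0; 0 0 -105 0; 0 0 -145 0"
  grip: 0.6

```text
clock: 40.72
position: [0.4721, -0.1254, 0.2086]
tool_rot: [-3.14, 0.0, 1.503]
force: [1.8, 0.3, 0.7]
grip_width: 0.0512
```

```bash
python3 - <<'E'
from h import *
s=bot.observe();print(s["clock"],np.round(s["position"],4),s["tool_rot"],s["force"],s["grip_width"])
p=[.5485,-.0105,-.068]
f=bot.grab_frame("wrist");print("lowered grip px",proj(f,S(p,(-69,-118,84))))
for l,z in(("hold_down_grip",.084),("tray",0)):
    for d in bot.pinpoint(f,l)[:2]: print(l,d,atz(f,d["at"],z))
P=cloud(f);k=(P[...,2]>.075)&(P[...,2]<.105)&(P[...,0]<.5)&(P[...,0]>.45)&(P[...,1]<-.1)&(P[...,1]>-.16);print(k.sum(),cv2.minAreaRect(P[k][:,:2].astype(np.float32)),P[k].max(0))
k=(P[...,2]>.052)&(P[...,2]<.066)&(P[...,0]<.56)&(P[...,0]>.52)&(P[...,1]<-.12)&(P[...,1]>-.18);print("trayhandle",k.sum(),cv2.minAreaRect(P[k][:,:2].astype(np.float32)),"exp",S(p,(0,-140,60)))
print(mv(S(p,(116,145,330)),1.503),mv(S(p,(-69,0,330)),1.503))
E
```

```text
40.7167 [ 0.4721 -0.1254  0.2086] [-3.14038760e+00  3.87036986e-04  1.50322358e+00] [1.77227948 0.3053084  0.67336418] 0.051232447224638496
lowered grip px [257.7591218  183.66992143]
hold_down_grip {'at': [260.0, 185.5], 'conf': 0.56} [ 0.47360224 -0.12544155  0.084     ]
tray {'at': [320.0, 56.3], 'conf': 0.69} [ 0.54624157 -0.01008625  0.        ]
tray {'at': [326.4, 139.8], 'conf': 0.48} [ 0.55349165 -0.09982246  0.        ]
578 ((0.4712267220020294, -0.11875242739915848), (0.03784961998462677, 0.01307714357972145), 85.80133056640625) [ 0.4781765  -0.1000033   0.09639742]
trayhandle 359 ((0.5381055474281311, -0.14802296459674835), (0.02462431974709034, 0.01607350818812847), 86.5653305053711) exp [ 0.53898734 -0.15017644  0.06      ]
(array([ 264.4,  183.3, -119.4]), np.float64(0.001)) (array([ 119.6,   -1.8, -120.4]), np.float64(0.001))
```

Call:
move_arm:
  moves: "0 0 -40 0; 0 0 -80 0; 0 0 -122 0; 30 22 -122 0; 60 44 -122 0; 92 65 -122 0; 124 87 -122 0; 156 109 -122 0; 188 131 -122 0; 220 153 -122 0"

```text
clock: 41.7
position: [0.6409, 0.0858, 0.3276]
tool_rot: [-3.14, 0.0, 1.504]
force: [-0.7, 0.4, 0.9]
grip_width: 0.0515
```

Call:
move_arm:
  moves: "30 20 0 0; 44 30 0 0; 44 30 0 0; 44 30 0 0; 44 30 0 0; 44 30 0 0; 44 30 0 0; 44 30 0 0; 44 30 0 0; 44 30 0 0"

```text
clock: 42.53
position: [0.673, 0.1258, 0.3293]
tool_rot: [3.141, -0.0, 1.504]
force: [-0.3, 0.2, -0.1]
grip_width: 0.0516
```

```bash
python3 - <<'E'
from h import *
s=bot.observe();print(s["clock"],np.round(s["position"],4),s["tool_rot"],s["force"],s["qpos"])
p=[.5485,-.0105,-.068]
f=bot.grab_frame("wrist");save(f,"s");P=cloud(f)
print("exp px",proj(f,S(p,M["pan_handle"])),S(p,M["pan_handle"]))
for d in bot.pinpoint(f,"pan_handle")[:2]: print(d,atz(f,d["at"],.236))
k=(P[...,2]>.232)&(P[...,2]<.25)&(P[...,0]<.75)&(P[...,0]>.62)&(P[...,1]<.19)&(P[...,1]>.07);print(k.sum(),cv2.minAreaRect(P[k][:,:2].astype(np.float32)),P[k].max(0))
E
```

```text
42.5333 [0.673  0.1258 0.3293] [ 3.14142425e+00 -1.74670161e-04  1.50350735e+00] [-0.26528636  0.21228447 -0.06048971] [-0.50443374  0.57937603  0.40197564  1.31109711 -0.22463129  1.2950454
 -0.16785313]
exp px [259.6004955  195.58864443] [0.67408431 0.12628297 0.236     ]
{'at': [256.7, 194.3], 'conf': 0.9} [0.67176164 0.12756311 0.236     ]
1494 ((0.6729848384857178, 0.11811542510986328), (0.07099315524101257, 0.01783163473010063), 83.3245849609375) [0.68249314 0.1537558  0.24317284]
```

View pics/s.png

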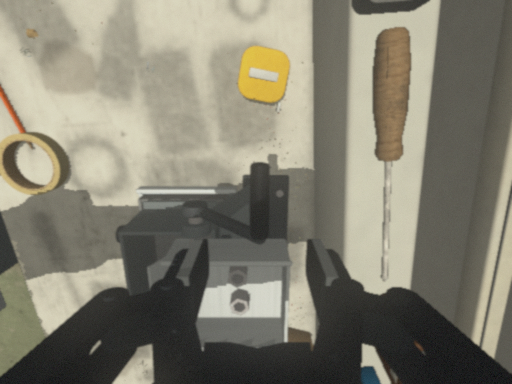

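```bash
python3 - <<'E'
from h import *
f=bot.grab_frame("wrist")
for px in[(330,200),(350,270),(420,250),(250,90)]: print(px,np.round(w(f,px),3))
for t in np.arange(.1,2.05,.1):
    a=np.pi/4-t; print(round(t,2),np.round([100*(np.sin(a)-np.sin(np.pi/4)),-100*(np.cos(a)-np.cos(np.pi/4))],1))
E
```

```text
(330, 200) [0.76  0.077 0.12 ]
(350, 270) [0.768 0.016 0.183]
(420, 250) [0.838 0.04  0.19 ]
(250, 90) [0.668 0.215 0.029]
0.1 [-7.4 -6.7]
0.2 [-15.5 -12.6]
0.3 [-24.1 -17.7]
0.4 [-33.1 -22. ]
0.5 [-42.6 -25.2]
0.6 [-52.3 -27.6]
0.7 [-62.2 -28.9]
0.8 [-72.2 -29.3]
0.9 [-82.1 -28.6]
1.0 [-92. -27.]
1.1 [-101.7  -24.4]
1.2 [-111.   -20.8]
1.3 [-119.9  -16.3]
1.4 [-128.4  -11. ]
1.5 [-136.2   -4.8]
1.6 [-143.5    2.1]
1.7 [-149.9    9.7]
1.8 [-155.6   17.9]
1.9 [-160.5   26.7]
2.0 [-164.4   35.8]
```

The handle spans (260,165) to (257,235), centred between the jaws. The shelf top is at z 0.19, so it clears. Descending and gripping.

Call:
move_arm:
  moves: "1 0 35 0; 2 -1 70 0; 2 -1 95 0; 2 -1 112 0; 2 -1 112 0; 2 -1 112 0; 2 -1 112 0; 2 -1 112 0; 2 -1 112 0; 2 -1 112 0"

```text
clock: 43.52
position: [0.6726, 0.1281, 0.218]
tool_rot: [3.14, -0.0, 1.504]
force: [-0.1, 0.3, 0.7]
grip_width: 0.0513
```

Call:
move_arm:
  moves: "0 0 0 0; 0 0 0 0; 0 0 0 0; 0 0 0 0; 0 0 0 0; 0 0 0 0; 0 0 0 0; 0 0 0 0; 0 0 0 0; 0 0 0 0"
  grip: 0
  grip_force: 50

```text
clock: 44.35
position: [0.6743, 0.1279, 0.2185]
tool_rot: [3.136, -0.001, 1.504]
force: [10.8, 0.1, 5.8]
grip_width: 0.0142
```

```bash
python3 - <<'E'
from h import *
s=bot.observe();print(s["clock"],np.round(s["position"],4),s["tool_rot"],s["force"],s["grip_width"])
E
```

```text
44.35 [0.6743 0.1279 0.2185] [ 3.13642949e+00 -7.64866486e-04  1.50359465e+00] [10.81437637  0.05808388  5.77324822] 0.014245153655365227
```

Call:
move_arm:
  moves: "0 -5.9 -7.2 0; 0 -14 -13.1 0; 0 -22.6 -18.2 0; 0 -31.6 -22.5 0; 0 -41.1 -25.7 0; 0 -50.8 -28.1 0; 0 -60.7 -29.4 0; 0 -70.7 -29.8 0; 0 -80.6 -29.1 0; 0 -90.5 -27.5 0"

```text
clock: 45.18
position: [0.5833, 0.1341, 0.2461]
tool_rot: [3.137, -0.001, 1.504]
force: [10.1, 1.5, -7.7]
grip_width: 0.0143
```

Call:
move_arm:
  moves: "0 -5 1.1 0; 0 -9.7 2.6 0; 0 -14.4 4.4 0; 0 -19 6.2 0; 0 -23.5 8.4 0; 0 -27.9 10.7 0; 0 -32.2 13.3 0; 0 -36.4 16 0; 0 -36.4 16 0; 0 -36.4 16 0"

```text
clock: 46.02
position: [0.5462, 0.1367, 0.2289]
tool_rot: [3.14, -0.001, 1.504]
force: [3.4, 1.4, -2.6]
grip_width: 0.0143
```

```bash
python3 - <<'E'
from h import *
s=bot.observe();print(s["clock"],np.round(s["position"],4),s["tool_rot"],s["force"],s["grip_width"])
p=[.5485,-.0105,-.068]
c,k=np.cos(p[2]),np.sin(p[2]);d=np.array(s["position"][:2])-p[:2];X=c*d[0]+k*d[1];Z=s["position"][2]+.0187
print(X,-k*d[0]+c*d[1],Z,"theta",np.pi/4-np.arctan2(X-.045,Z-.165),np.hypot(X-.045,Z-.165))
E
```

```text
46.0167 [0.5462 0.1367 0.2289] [ 3.13983435e+00 -5.02739005e-04  1.50384326e+00] [ 3.40807368  1.3786061  -2.55980624] 0.014252868411120948
-0.012259242685747374 0.1466804079881154 0.2476126300140845 theta 1.3914817347731487 0.10051600624173908
```

Call:
move_arm:
  moves: "0 -4.8 3.6 0; 0 -9.3 7.5 0; 0 -13.7 11.7 0; 0 -17.7 16.1 0; 0 -21.5 20.7 0; 0 -25.1 25.6 0; 0 -28.3 30.6 0; 0 -31.2 35.9 0; 0 -33.3 40 0; 0 -33.8 41.3 0"

```text
clock: 46.85
position: [0.513, 0.1389, 0.1876]
tool_rot: [3.139, -0.001, 1.504]
force: [3.8, 0.6, 7.9]
grip_width: 0.0143
```

Call:
move_arm:
  moves: "0 -0.7 1.6 0; 0 -1.4 3.2 0; 0 -2 4.8 0; 0 -2.3 5.5 0; 0 -2.3 6 0; 0 -2.3 6 0; 0 -2.3 6 0; 0 -2.3 6 0; 0 -2.3 6 0; 0 -2.3 6 0"

```text
clock: 47.68
position: [0.5113, 0.1391, 0.1827]
tool_rot: [3.138, -0.001, 1.503]
force: [3.1, -1.2, 17.1]
grip_width: 0.014
```

```bash
cat >> h.py <<'E'
def th():
    s=bot.observe();p=[.5485,-.0105,-.068]
    c,k=np.cos(p[2]),np.sin(p[2]);d=np.array(s["position"][:2])-p[:2];X=c*d[0]+k*d[1];Z=s["position"][2]+.0187
    print(s["clock"],s["force"],s["grip_width"],X,Z,"theta",np.pi/4-np.arctan2(X-.045,Z-.165),np.hypot(X-.045,Z-.165))
E
python3 -c "
from h import *
th();f=bot.grab_frame('top');save(f,'t0');g=bot.grab_frame('scene')
for h in(f,g):
  for l in('nut0','pan_floor'):
    for d in bot.search_frame(h,l)[:3]: print(l,d['conf'],d['at'],w(h,d['at']))
cv2.imwrite('pics/t.png',np.hstack([cv2.resize(f['frame'][150:240,240:360],(400,300)),cv2.resize(g['frame'][150:255,230:370],(400,300))])[:,:,::-1])
"
```

```text
47.6833 [ 3.08948621 -1.19370202 17.14826786] 0.01397983538443921 -0.04726668106275329 0.201410989013166 theta 1.9803279601201493 0.09919123224989562
nut0 0.52 [285.0, 178.6] [0.56292026 0.0019058  0.2628257 ]
pan_floor 0.74 [289.7, 177.5] [ 0.56547516 -0.00979023  0.26379076]
pan_floor 0.98 [277.3, 172.4] [ 0.60034145 -0.02869089  0.19614453]
```

View pics/t.png

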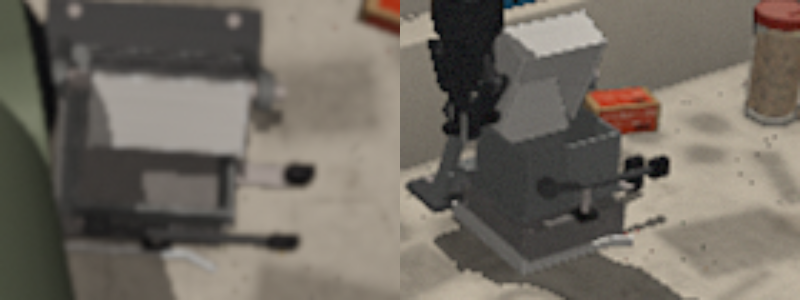

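The pan is tipped over, with the hold-down still lowered. One more millimetre to be sure of the stop, and time for the nuts to slide out.

Call:
move_arm:
  moves: "0 -0.2 0.5 0; 0 -0.3 1 0; 0 -0.3 1.2 0; 0 -0.3 1.2 0; 0 -0.3 1.2 0; 0 -0.3 1.2 0; 0 -0.3 1.2 0; 0 -0.3 1.2 0; 0 -0.3 1.2 0; 0 -0.3 1.2 0"

```text
clock: 48.82
position: [0.5112, 0.1392, 0.1821]
tool_rot: [3.137, -0.002, 1.503]
force: [1.1, -2.1, 27.8]
grip_width: 0.0141
```

```bash
python3 -c "
from h import *
th()"
```

```text
48.8167 [ 1.09774179 -2.12874121 27.81855992] 0.014068874061324274 -0.04734882236165808 0.20081465627550876 theta 1.98623261086784 0.09905046489400197
```

Call:
move_arm:
  moves: "0 4.3 -10.8 0; 0 9.2 -19.6 0; 0 14.9 -27.8 0; 0 21.3 -35.4 0; 0 28.6 -42.3 0; 0 36.4 -48.5 0; 0 44.9 -53.8 0; 0 53.8 -58.3 0; 0 63.1 -61.9 0; 0 72.8 -64.5 0"

```text
clock: 49.65
position: [0.5816, 0.1342, 0.2457]
tool_rot: [-3.14, -0.001, 1.504]
force: [-4.3, 2.9, -1.9]
grip_width: 0.0141
```

Call:
move_arm:
  moves: "0 9.9 -1.6 0; 0 19.8 -2.3 0; 0 29.8 -1.9 0; 0 39.7 -0.6 0; 0 49.4 1.8 0; 0 58.9 5 0; 0 67.9 9.3 0; 0 76.5 14.4 0; 0 84.6 20.3 0; 0 84.6 20.3 0"

```text
clock: 50.48
position: [0.667, 0.1283, 0.2231]
tool_rot: [-3.141, 0.0, 1.504]
force: [0.6, 2.3, -2.8]
grip_width: 0.0145
```

```bash
python3 -c "
from h import *
th()"
```

```text
50.4833 [ 0.60956055  2.3148178  -2.75274565] 0.01450275926432388 0.10884376840608521 0.24176168636898554 theta 0.09161632697999322 0.09984179114228843
```

Call:
move_arm:
  moves: "0 1.9 1.6 0; 0 3.7 3.3 0; 0 5.6 5 0; 0 7 6.3 0; 0 7.6 7 0; 0 8 7.5 0; 0 8 7.5 0; 0 8 7.5 0; 0 8 7.5 0; 0 8 7.5 0"

```text
clock: 51.32
position: [0.6742, 0.1278, 0.2167]
tool_rot: [-3.141, 0.0, 1.504]
force: [-3.7, -0.3, -0.9]
grip_width: 0.0142
```

```bash
python3 -c "
from h import *
th()"
```

```text
51.3167 [-3.69543415 -0.28947989 -0.92111024] 0.014239632922166807 0.116027053458474 0.23544017367611308 theta -0.004148497341077695 0.10003329640931512
```

Call:
move_arm:
  moves: "0 0.5 0.5 0; 0 1 1 0; 0 1.5 1.2 0; 0 1.5 1.2 0; 0 1.5 1.2 0; 0 1.5 1.2 0; 0 1.5 1.2 0; 0 1.5 1.2 0; 0 1.5 1.2 0; 0 1.5 1.2 0"

```text
clock: 52.15
position: [0.6753, 0.1277, 0.2156]
tool_rot: [-3.14, 0.0, 1.504]
force: [-9.4, 0.7, 3.5]
grip_width: 0.0145
```

```bash
python3 -c "
from h import *
th()"
```

```text
52.15 [-9.42976472  0.66648521  3.52131234] 0.014450055675289156 0.11714208239657788 0.23430868756012924 theta -0.020028282433383726 0.10004086277028125
```

Call:
move_arm:
  moves: "0 0.5 0.5 0; 0 1 1 0; 0 1 1 0; 0 1 1 0; 0 1 1 0; 0 1 1 0; 0 1 1 0; 0 1 1 0; 0 1 1 0; 0 1 1 0"

```text
clock: 52.98
position: [0.6755, 0.1278, 0.2154]
tool_rot: [-3.139, -0.0, 1.504]
force: [-21.2, -0.9, 17.4]
grip_width: 0.0144
```

The pan is on its level stop. Relax, release and lift.

Call:
move_arm:
  moves: "0 -0.5 -0.5 0; 0 -1.5 -1.2 0; 0 -1.5 -1.2 0; 0 -1.5 -1.2 0; 0 -1.5 -1.2 0; 0 -1.5 -1.2 0; 0 -1.5 -1.2 0; 0 -1.5 -1.2 0; 0 -1.5 -1.2 0; 0 -1.5 -1.2 0"

```text
clock: 53.82
position: [0.6753, 0.1277, 0.2157]
tool_rot: [-3.141, 0.0, 1.504]
force: [-5.6, -0.5, -0.7]
grip_width: 0.0141
```

Call:
move_arm:
  moves: "0 0 0 0; 0 0 0 0; 0 0 0 0; 0 0 0 0; 0 0 0 0; 0 0 0 0; 0 0 -30 0; 0 0 -65 0; 0 0 -105 0; 0 0 -120 0"
  grip: 0.6

```text
clock: 54.65
position: [0.6765, 0.1276, 0.3414]
tool_rot: [3.136, -0.002, 1.503]
force: [0.1, 0.2, -0.6]
grip_width: 0.0513
```

```bash
python3 -c "
from h import *
s=bot.observe();print(s['clock'],s['position'],s['force'],s['grip_width'])
p=[.5485,-.0105,-.068]
print(mv(S(p,(-69,-110,240)),1.503), mv(S(p,(-69,-60,340)),1.503))
"
```

```text
54.65 [0.6765172  0.12756609 0.34136158] [ 0.10246648  0.24824769 -0.56672819] 0.05133225452070011
(array([-256.5, -188.1,   99.9]), np.float64(0.0)) (array([-206.3, -187.5,   -0. ]), np.float64(0.0))
```

Moving to above the hold-down, with a look back at the pan and chute.

Call:
move_arm:
  moves: "-25 -22 0 0; -51 -44 0 0; -77 -66 0 0; -103 -88 0 0; -129 -110 0 0; -155 -132 0 0; -181 -154 0 0; -206 -176 0 0; -211 -188 0 0; -211 -188 0 0"

```text
clock: 55.48
position: [0.4715, -0.0722, 0.3365]
tool_rot: [3.141, -0.001, 1.5]
force: [-0.7, 0.1, 0.9]
grip_width: 0.0513
```

```bash
python3 -c "
from h import *
s=bot.observe();print(s['clock'],s['position'],s['tool_rot'])
p=[.5485,-.0105,-.068]
f=bot.grab_frame('wrist');save(f,'u');print(proj(f,S(p,(-69,-118,84))))
for d in bot.pinpoint(f,'nut0')[:4]: print(d,w(f,d['at']))
P=cloud(f);k=(P[...,2]>.075)&(P[...,2]<.105)&(P[...,0]<.5)&(P[...,0]>.45)&(P[...,1]<-.1)&(P[...,1]>-.16);print(k.sum(),cv2.minAreaRect(P[k][:,:2].astype(np.float32)),P[k].max(0))
print(mv((.4725,-.1251,.062),1.503))
"
```

```text
55.4833 [ 0.4715035  -0.07217006  0.33647194] [ 3.14075142e+00 -7.88844702e-04  1.50036912e+00]
[260.40169259 195.25044111]
{'at': [271.3, 66.8], 'conf': 0.64} [0.49440888 0.03778436 0.11272398]
{'at': [264.1, 115.9], 'conf': 0.5} [ 0.48405283 -0.018771    0.05436345]
257 ((0.47129878401756287, -0.11873996257781982), (0.038126252591609955, 0.013698816299438477), 86.1070327758789) [ 0.47836364 -0.10000257  0.09718652]
(array([-55.2,   2.1, 274.2]), np.float64(0.001))
```

View pics/u.png

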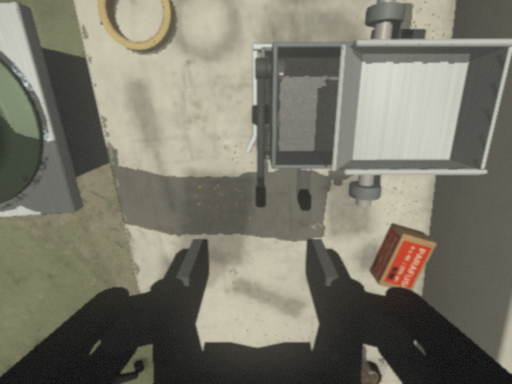

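The pan at (415,105) is empty and level, and the hold-down is lowered at (261,190). The nuts are hidden under the chute and pan from here. Gripping the hold-down to raise it.

Call:
move_arm:
  moves: "-20 1 35 0; -40 2 70 0; -55 2 105 0; -55 2 145 0; -55 2 185 0; -55 2 225 0; -55 2 255 0; -55 2 274 0; -55 2 274 0; -55 2 274 0"

```text
clock: 56.42
position: [0.472, -0.125, 0.0613]
tool_rot: [-3.14, 0.0, 1.504]
force: [0.0, -0.9, 1.2]
grip_width: 0.0511
```

Call:
move_arm:
  moves: "0 0 0 0; 0 0 0 0; 0 0 0 0; 0 0 0 0; 0 0 0 0; 0 0 0 0; 0 0 0 0; 0 0 0 0; 0 0 0 0; 0 0 0 0"
  grip: 0
  grip_force: 40

```text
clock: 57.25
position: [0.4728, -0.125, 0.0628]
tool_rot: [3.14, -0.0, 1.504]
force: [-0.1, 0.9, 9.7]
grip_width: 0.0131
```

```bash
python3 -c "
from h import *
s=bot.observe();print(s['clock'],s['position'],s['force'],s['grip_width'])
ph1=np.arctan2(-17,163)
for t in np.arange(.05,1.1,.05):
    ph=ph1+t;print(round(t,2),np.round([-164*(np.cos(ph)-np.cos(ph1)),-164*(np.sin(ph)-np.sin(ph1))],1))
"
```

```text
57.25 [ 0.4727633  -0.12503834  0.06281473] [-0.06026825  0.85438421  9.70613993] 0.013147922215257018
0.05 [-0.6 -8.2]
0.1 [ -0.9 -16.4]
0.15 [ -0.7 -24.6]
0.2 [ -0.1 -32.7]
0.25 [  0.9 -40.9]
0.3 [  2.3 -49. ]
0.35 [  4.1 -57. ]
0.4 [  6.3 -64.9]
0.45 [  8.8 -72.6]
0.5 [ 11.8 -80.3]
0.55 [ 15.2 -87.8]
0.6 [ 18.9 -95.1]
0.65 [  23.  -102.2]
0.7 [  27.4 -109.1]
0.75 [  32.2 -115.8]
0.8 [  37.3 -122.2]
0.85 [  42.7 -128.3]
0.9 [  48.4 -134.2]
0.95 [  54.4 -139.8]
1.0 [  60.7 -145.1]
1.05 [  67.2 -150. ]
```

Call:
move_arm:
  moves: "-0.6 0 -9.2 0; -0.9 0 -17.4 0; -0.7 0 -25.6 0; -0.1 0 -33.7 0; 0.9 0 -41.9 0; 2.3 0 -50 0; 4.1 0 -58 0; 6.3 0 -65.9 0; 8.8 0 -73.6 0; 11.8 0 -81.3 0"

```text
clock: 58.08
position: [0.4733, -0.1132, 0.1443]
tool_rot: [3.14, 0.0, 1.504]
force: [5.9, 2.3, -5.6]
grip_width: 0.0133
```

Call:
move_arm:
  moves: "3.4 0 -7.5 0; 7.1 0 -14.8 0; 11.2 0 -21.9 0; 15.6 0 -28.8 0; 20.4 0 -35.5 0; 25.5 0 -41.9 0; 30.9 0 -48 0; 36.6 0 -53.9 0; 42.6 0 -59.5 0; 45 0 -62 0"

```text
clock: 58.92
position: [0.4764, -0.068, 0.2065]
tool_rot: [3.139, -0.0, 1.504]
force: [8.0, 1.0, -8.5]
grip_width: 0.0137
```

```bash
python3 -c "
from h import *
s=bot.observe();print(s['clock'],s['position'],s['force'],s['grip_width'])
"
```

```text
58.9167 [ 0.47640601 -0.06801523  0.20650012] [ 8.01446716  0.95302418 -8.51207517] 0.01371411156517506
```

Call:
move_arm:
  moves: "1 0.7 -1 0; 2 0.7 -2 0; 3 0.7 -3 0; 4 0.7 -4 0; 5 0.7 -5 0; 5.5 0.7 -5.5 0; 5.5 0.7 -5.5 0; 5.5 0.7 -5.5 0; 5.5 0.7 -5.5 0; 5.5 0.7 -5.5 0"

```text
clock: 59.75
position: [0.4768, -0.063, 0.2106]
tool_rot: [3.142, -0.0, 1.504]
force: [3.0, 1.6, -3.6]
grip_width: 0.0132
```

Call:
move_arm:
  moves: "0.4 0 -0.3 0; 0.8 0 -0.6 0; 0.8 0 -0.6 0; 0.8 0 -0.6 0; 0.8 0 -0.6 0; 0.8 0 -0.6 0; 0.8 0 -0.6 0; 0.8 0 -0.6 0; 0.8 0 -0.6 0; 0.8 0 -0.6 0"

```text
clock: 60.58
position: [0.4769, -0.0623, 0.2112]
tool_rot: [3.142, 0.0, 1.504]
force: [4.0, 1.3, -4.4]
grip_width: 0.0135
```

```bash
python3 -c "
from h import *
s=bot.observe();print(s['clock'],s['position'],s['force'],s['grip_width'])
"
```

```text
60.5833 [ 0.47687789 -0.06227657  0.21122943] [ 4.02786672  1.25301449 -4.4255615 ] 0.013491580798844776
```

Not at the stop yet, so a little further.

Call:
move_arm:
  moves: "0.5 0 -0.4 0; 1 0 -0.8 0; 1.5 0 -1.2 0; 2 0 -1.6 0; 2 0 -1.6 0; 2 0 -1.6 0; 2 0 -1.6 0; 2 0 -1.6 0; 2 0 -1.6 0; 2 0 -1.6 0"

```text
clock: 61.42
position: [0.4767, -0.0616, 0.2119]
tool_rot: [-3.141, 0.002, 1.503]
force: [10.8, -10.2, -28.3]
grip_width: 0.013
```

```bash
python3 -c "
from h import *
s=bot.observe();print(s['clock'],s['position'],s['force'],s['grip_width'])
"
```

```text
61.4167 [ 0.47667617 -0.0615508   0.21194732] [ 10.78687752 -10.17554305 -28.30917986] 0.013017697310004663
```

It is on the stop. Relax, release and lift, then move to the tray handle.

Call:
move_arm:
  moves: "-0.5 0 0.4 0; -1 0 0.8 0; -1.6 0 1.2 0; -1.6 0 1.2 0; -1.6 0 1.2 0; -1.6 0 1.2 0; -1.6 0 1.2 0; -1.6 0 1.2 0; -1.6 0 1.2 0; -1.6 0 1.2 0"

```text
clock: 62.25
position: [0.4768, -0.0619, 0.2116]
tool_rot: [-3.142, 0.0, 1.504]
force: [4.1, -1.5, -7.8]
grip_width: 0.0135
```

Call:
move_arm:
  moves: "0 0 0 0; 0 0 0 0; 0 0 0 0; 0 0 0 0; 0 0 0 0; 0 0 0 0; 0 0 -30 0; 0 0 -65 0; 0 0 -100 0; 0 0 -120 0"
  grip: 0.6

```text
clock: 63.08
position: [0.4773, -0.0622, 0.3349]
tool_rot: [3.139, -0.0, 1.503]
force: [0.2, 0.2, -0.7]
grip_width: 0.0517
```

```bash
python3 -c "
from h import *
s=bot.observe();print(s['clock'],s['position'],s['force'],s['grip_width'])
f=bot.grab_frame('wrist');P=cloud(f)
k=(P[...,2]>.222)&(P[...,2]<.26)&(P[...,0]<.53)&(P[...,0]>.43)&(abs(P[...,1]+.06)<.05);print('hold',k.sum(),cv2.minAreaRect(P[k][:,:2].astype(np.float32)),P[k].max(0))
print(mv((.5385,-.1555,.17),1.503))
"
```

```text
63.0833 [ 0.47734844 -0.06221453  0.33486638] [ 0.23243277  0.2098845  -0.6603779 ] 0.05171242559594587
hold 612 ((0.47546887397766113, -0.06251418590545654), (0.033369749784469604, 0.013746813870966434), 86.09964752197266) [ 0.48257709 -0.04575761  0.24493325]
(array([-89.1,  65.3, 167.4]), np.float64(0.0))
```

Call:
move_arm:
  moves: "-35 10 0 0; -65 30 0 0; -89 55 0 0; -89 65 30 0; -89 65 70 0; -89 65 110 0; -89 65 145 0; -89 65 165 0; -89 65 165 0; -89 65 165 0"

```text
clock: 63.97
position: [0.5355, -0.1552, 0.1665]
tool_rot: [-3.14, 0.0, 1.503]
force: [-0.0, -0.1, 1.5]
grip_width: 0.0515
```

```bash
python3 -c "
from h import *
s=bot.observe();print(s['clock'],s['position'],s['force'],s['grip_width'])
f=bot.grab_frame('wrist');P=cloud(f)
k=(P[...,2]>.054)&(P[...,2]<.066)&(P[...,0]<.57)&(P[...,0]>.51)&(P[...,1]<-.12)&(P[...,1]>-.18);print('trayhandle',k.sum(),cv2.minAreaRect(P[k][:,:2].astype(np.float32)))
print(mv((.5385,-.1555,.030),1.503))
"
```

```text
63.9667 [ 0.53547474 -0.15518573  0.16651313] [-0.03028434 -0.0871291   1.47772308] 0.05152472905765289
trayhandle 478 ((0.538628339767456, -0.1484808772802353), (0.025280242785811424, 0.015101250261068344), 86.06515502929688)
(array([1.000e-01, 2.200e+00, 1.377e+02]), np.float64(0.0))
```

Call:
move_arm:
  moves: "0 3 35 0; 0 3 70 0; 0 3 105 0; 0 3 128 0; 0 3 137 0; 0 3 137 0; 0 3 137 0; 0 3 137 0; 0 3 137 0; 0 3 137 0"

```text
clock: 64.85
position: [0.5396, -0.1552, 0.0309]
tool_rot: [3.14, 0.0, 1.504]
force: [-0.1, -0.2, 0.3]
grip_width: 0.0509
```

Call:
move_arm:
  moves: "0 0 0 0; 0 0 0 0; 0 0 0 0; 0 0 0 0; 0 0 0 0; 0 0 0 0; 0 0 0 0; 0 0 0 0; 0 0 0 0; 0 0 0 0"
  grip: 0
  grip_force: 90

```text
clock: 65.68
position: [0.539, -0.1553, 0.0299]
tool_rot: [3.141, -0.0, 1.504]
force: [-0.4, 0.1, 6.7]
grip_width: 0.0146
```

```bash
python3 -c "
from h import *
s=bot.observe();print(s['clock'],s['position'],s['force'],s['grip_width'])
p=[.5485,-.0105,-.068]
print(mv(S(p,(0,-345,30)),1.503))
"
```

```text
65.6833 [ 0.53895265 -0.1552744   0.0298985 ] [-0.42622563  0.07700758  6.69290764] 0.014555333727111366
(array([-1.999e+02, -5.000e-01, -1.000e-01]), np.float64(0.001))
```

Call:
move_arm:
  moves: "-4 0 0 0; -12 0 0 0; -21 0 0 0; -31 0 0 0; -41 0 0 0; -51 0 0 0; -61 0 0 0; -71 0 0 0; -79 0 0 0; -84 0 0 0"

```text
clock: 66.52
position: [0.5331, -0.2395, 0.0297]
tool_rot: [3.142, -0.0, 1.503]
force: [-0.4, 5.1, 5.7]
grip_width: 0.0146
```

Call:
move_arm:
  moves: "-5 0 0 0; -14 0 0 0; -24 0 0 0; -35 0 0 0; -46 0 0 0; -57 0 0 0; -68 0 0 0; -79 0 0 0; -90 0 0 0; -98 0 0 0"

```text
clock: 67.35
position: [0.5265, -0.3371, 0.0296]
tool_rot: [-3.141, -0.001, 1.504]
force: [-0.6, 5.2, 6.1]
grip_width: 0.0144
```

Call:
move_arm:
  moves: "-5 0 0 0; -9 0 0 0; -10 0 0 0; -10 0 0 0; -10 0 0 0; -10 0 0 0; -10 0 0 0; -10 0 0 0; -10 0 0 0; -10 0 0 0"

```text
clock: 68.18
position: [0.5258, -0.3468, 0.0298]
tool_rot: [-3.142, 0.0, 1.504]
force: [-1.4, 2.0, 7.5]
grip_width: 0.0149
```

```bash
python3 -c "
from h import *
s=bot.observe();print(s['clock'],s['position'],s['force'],s['grip_width'])
f=bot.grab_frame('wrist');save(f,'v')
for d in bot.pinpoint(f,'nut0')[:4]: print(d,w(f,d['at']))
"
```

```text
68.1833 [ 0.52583836 -0.34681477  0.02976774] [-1.41164967  1.99250119  7.53610693] 0.014878917111194176
```

View pics/v.png

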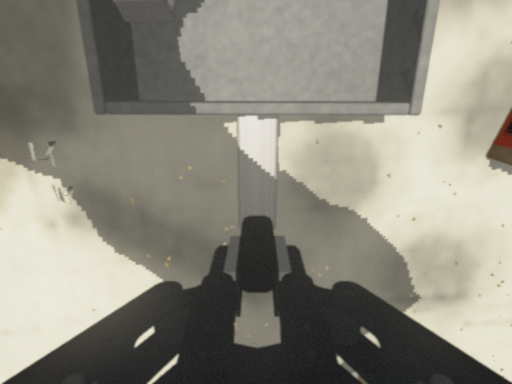

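A nut's edge shows at the tray's left wall, about (145,8). I'll release, lift and check.

Call:
move_arm:
  moves: "0 0 0 0; 0 0 0 0; 0 0 0 0; 0 0 0 0; 0 0 0 0; 0 0 0 0; 0 0 -20 0; 0 0 -55 0; 0 0 -95 0; 0 0 -135 0"
  grip: 0.6

```text
clock: 69.12
position: [0.5253, -0.3466, 0.1659]
tool_rot: [-3.14, -0.0, 1.503]
force: [1.0, -0.2, 1.1]
grip_width: 0.0512
```

Call:
move_arm:
  moves: "0 0 -40 0; 0 0 -80 0; 0 0 -120 0; 0 0 -150 0; 0 0 -150 0; 0 0 -150 0; 0 0 -150 0; 0 0 -150 0; 0 0 -150 0; 0 0 -150 0"

```text
clock: 69.95
position: [0.5257, -0.3466, 0.3137]
tool_rot: [-3.14, -0.0, 1.504]
force: [-0.2, -0.4, -0.3]
grip_width: 0.0515
```

```bash
python3 -c "
from h import *
s=bot.observe();print(s['clock'],s['position'],s['force'],s['grip_width'])
p=[.5485,-.0105,-.068]
f=bot.grab_frame('wrist');save(f,'x')
for d in bot.pinpoint(f,'nut0')[:4]: print(d['conf'],d['at'],w(f,d['at']))
P=cloud(f);k=(P[...,2]>.035)&(P[...,2]<.052)&(P[...,0]>.42)&(P[...,0]<.64)&(P[...,1]>-.3)&(P[...,1]<-.06);r=cv2.minAreaRect(P[k][:,:2].astype(np.float32));print('tray',r)
print(mv((r[0][0],r[0][1],.3)),S(p,(0,-190,0)),S(p,(0,-79,0)))
g=bot.grab_frame('top');nuts(g,(.45,.65,.2,.5))
for d in bot.pinpoint(g,'nut0')[:4]: print(d['conf'],d['at'],w(g,d['at']))
"
```

```text
69.95 [ 0.52568152 -0.34662158  0.313714  ] [-0.20212401 -0.43809852 -0.29285458] 0.05145485515438619
0.81 [209.9, 61.8] [ 0.47073122 -0.22005939  0.03144335]
tray ((0.5331110954284668, -0.21564817428588867), (0.12001567333936691, 0.13632255792617798), 86.17377471923828)
(array([131.3,  -1.5,  14.1]), 0) [ 0.53558995 -0.20006089  0.        ] [ 0.54313214 -0.08931742  0.        ]
0.59 [351.0, 226.2] [ 0.46818221 -0.21350721  0.02967449]
```

View pics/x.png

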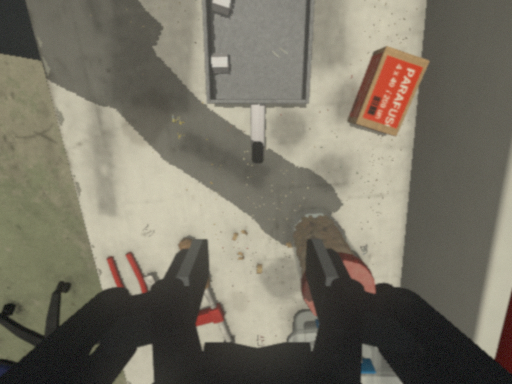

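Both nuts are in the tray, at (220,63) and (222,5), and the tray is clear of the deck. Handing in.

```bash
python3 -c "
from workcell import bot
print(bot.job_done(),bot.observe()['clock'])"
```

```text
the job is handed in; nothing more can be done
the job is handed in; nothing more can be done
```

I finished the job and handed it in at about 70 s of the 210 s allowed.

**What I did:** There were two nuts on the bench, and both went into the pan. Nut B was knocked aside during the run, so I found it again before picking it up. I slid the tray home until the force stepped up against the back stop, and lowered the hold-down until its foot met firm resistance. I then tipped the pan to its stop, swung it back level onto its other stop, raised the hold-down to its stop, and drew the tray straight out about 191 mm.

**Last checks:**
- **Nuts:** the final wrist picture shows both nuts in the tray, and the pan was seen empty after tipping. No nuts showed on the left of the bench in the last top-camera reading.
- **Hold-down:** it measures at its starting position, fully raised.
- **Tray:** its front wall is about 35 mm outside the deck edge by my estimate. I worked this out from the arm's travel, because the last depth fit saw only part of the box.
- **Bystanders:** the screw box looks unmoved in the pictures, and nothing touched the tape measure. I did not measure either one again at the end.

**Disagreements:** My estimates of the stand's position differed by 2 to 4 mm between cameras. At the tipping stop I read the pan joint as about 1.986 rather than 2.0. I relied on the force at the stops instead.

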